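Strip the filter test column after a run

TASK

The test run is over: take the column on the round docking base apart from the top down, putting each part in its own place, standing the way up it stands now, before taking the next. The black cap goes in the round dish, the white filter wholly on the balance pan for weighing, the grey pressure-tap ring over the post of the ring stand, and the square adapter flat in the steel tray. Set the parts down rather than dropping them, and do not knock over the glass jar.

Things in the scene. Friction and masses are not known exactly. Their poses are not given: they have to be found in the camera images.
- cap: Blanking cap, black plastic, the top part of the column: a flange 36 mm in diameter and 8 mm thick with an upright round knob 18 mm in diameter on its centre, 31 mm tall in all (the knob runs from 8 to 31 mm). About 0.12 kg. Origin: centre of the underside, z up, about 90 mm above the table at the start. Loose; it only rests on the filter.
- filter: Filter puck, white plastic drum with a paper-coloured pleated face: 46 mm in diameter, 24 mm high, about 0.045 kg. Origin: centre of the underside, z up, about 66 mm above the table at the start. Loose; rests on the ring, under the cap.
- ring: Pressure-tap ring, grey plastic: 60 mm outside diameter, round bore 34 mm right through, 24 mm high, about 0.10 kg. A brass nipple 9 mm thick sticks out of its side along its +x axis, at 13 mm height, to 43.5 mm from the centre: grip the ring across its y axis to keep the fingers off the nipple. Origin: centre of the underside, z up, about 42 mm above the table at the start. Loose; rests on the adapter, under the filter.
- adapter: Adapter, square aluminium block 66 x 66 mm, 26 mm high, with a 24 mm bore through its middle and small dark bolt holes at the corners; about 0.25 kg. Sides parallel to its x and y axes. Origin: centre of the underside, z up, 16 mm above the table at the start. Loose; the lowest part of the column, rests on the docking base.
- dock: Docking base carrying the column: low black round base 130 mm in diameter with a red-brown silicone gasket on top (108 mm in diameter, its flat top 16 mm above the table) and a brass hose barb at its side. Fixed. Origin: centre of its underside, on the table.
- dish: Cap dish: shallow round aluminium dish with a plain pale grey lining, 74 mm outside and 62 mm inside diameter, floor 4 mm and rim 10 mm above the table. Fixed. Origin: centre of its underside, on the table.
- balance: Laboratory balance, pale grey case with a display at its front end (-x, towards the robot). Case 130 mm wide; it reaches 117 mm to the front and 61 mm to the back of the origin. The round steel pan, 100 mm in diameter, is flat with its top 48 mm above the table; the case below it is up to 36 mm high. Fixed, the pan does not sink. Origin: on the table right below the pan's centre.
- stand: Ring stand: round steel base 84 mm in diameter and 8 mm thick with an upright post on its centre, 12 mm in diameter, its top 50 mm above the table. Fixed. Origin: centre of its underside, on the table.
- tray: Parts tray: square open steel tray, 118 x 118 mm outside, 110 x 110 mm inside, floor 4 mm and rim 12 mm above the table, sides parallel to its x and y axes. Fixed. Origin: centre of its underside, on the table.
- jar: Bystander: glass jar with a white lid, 47 mm in diameter, 69 mm tall, 0.12 kg, loose. Origin: centre of its underside, z up. It must not be knocked over. The other small tools about are no part of the job; nothing on the table near the places is taller than the jar except the column itself (121 mm).
Not all that is in view belongs to the job. Leave any red look-alike of the ring alone.

How it is judged:
On the way, in this order (a step that is already met when the one before it is completed fails the run):
1. the cap stands released in the round dish while the filter is still on the column (horizontal distance between cap and dish below 0.016 m and z of cap in the frame of dish between 0 and 0.008 m and angle between cap's own z axis and vertical below 0.15 rad and contact force between the fingers and cap below 0.05 N and linear speed of cap below 0.03 m/s and horizontal distance between filter and dock below 0.035 m), for 0.2 s.
2. the filter stands released on the balance pan while the ring is still on the column (horizontal distance between filter and balance below 0.026 m and z of filter in the frame of balance between 0.044 and 0.052 m and angle between filter's own z axis and vertical below 0.1 rad and contact force between the fingers and filter below 0.05 N and linear speed of filter below 0.03 m/s and horizontal distance between ring and dock below 0.035 m), for 0.2 s.
3. the ring lies released over the post of the stand while the adapter is still on the docking base (horizontal distance between ring and stand below 0.016 m and z of ring in the frame of stand between 0.004 and 0.012 m and angle between ring's own z axis and vertical below 0.1 rad and contact force between the fingers and ring below 0.05 N and linear speed of ring below 0.03 m/s and horizontal distance between adapter and dock below 0.035 m), for 0.2 s.
4. the adapter lies released in the tray (horizontal distance between adapter and tray below 0.034 m and z of adapter in the frame of tray between 0 and 0.008 m and angle between adapter's own z axis and vertical below 0.1 rad and contact force between the fingers and adapter below 0.05 N and linear speed of adapter below 0.03 m/s), for 0.2 s.
At the end, for the whole second after the job is handed in: Cap in the dish (within 16 mm of its centre), filter on the pan (26 mm), ring round the post on the stand (16 mm), adapter in the tray (34 mm); each upright (cap 0.15 rad, others 0.1 rad), underside within 4 mm of the surface carrying it, released and at rest (horizontal distance between cap and dish below 0.016 m and z of cap in the frame of dish between 0 and 0.008 m and angle between cap's own z axis and vertical below 0.15 rad and linear speed of each of cap, filter, ring, adapter below 0.02 m/s and horizontal distance between filter and balance below 0.026 m and z of filter in the frame of balance between 0.044 and 0.052 m and angle between each of filter, ring, adapter's own z axis and vertical below 0.1 rad and horizontal distance between ring and stand below 0.016 m and z of ring in the frame of stand between 0.004 and 0.012 m and horizontal distance between adapter and tray below 0.034 m and z of adapter in the frame of tray between 0 and 0.008 m); the robot touches nothing.
It fails at once if one of the four parts is dropped (falls freely more than about 30 mm) ((linear speed of cap above 0.8 m/s and contact force between the fingers and cap below 0.01 N) or (linear speed of filter above 0.8 m/s and contact force between the fingers and filter below 0.01 N) or (linear speed of ring above 0.8 m/s and contact force between the fingers and ring below 0.01 N) or (linear speed of adapter above 0.8 m/s and contact force between the fingers and adapter below 0.01 N)).
It fails at once if the glass jar is knocked over (angle between jar's own z axis and vertical above 0.6 rad).
It also fails if it takes over 134 s, if anything falls off the work surface, if the arm or the gripper's body presses on something with over 40 N, if the wrist force passes 120 N, or if a joint passes its speed limit or range.

ROBOT

A 7-joint arm with a two-finger parallel gripper is mounted at the origin on the work surface. World frame = base frame: x ahead of the robot, y to its left, z up, the work surface at z = 0. Lengths are in m, angles in rad, forces in N, time in s.
With the tool pointing down it reaches from about 0.425 to 0.925 m from the base axis. Payload 6.8 kg.
Tool frame: the origin (TCP) lies at the very end of the fingers, on their centre line; the grasp point (between the pads) lies 19 mm behind it (r.grip_depth is the distance from the TCP to the grasp point, in m); z points along the fingers, y is the direction in which the jaws open and shut (so a half turn about z gives the same grasp; the last joint's range is limited). The gripper opens to 85 mm and grips with 20 to 120 N. Pads are 22 mm wide; open, the fingers measure 114 mm over their backs; the gripper's body (76 mm by 85 mm) begins 54 mm behind the grasp point. The pads swing forward as they close: fully open they stand 13 mm farther back than shut.
Start: joints at [-1.427, 0.477, 0.022, 1.555, -0.011, 1.109, -0.083], TCP at [0.168, 0.654, 0.231] pointing down, gripper open.
Joint ranges: [-2.96, 2.96], [-0.34, 2.1], [-1.41, 1.46], [0.24, 2.44], [-1.37, 4.51], [0.17, 1.92], [-2.96, 2.96]. Speed limits (rad/s): [2.39, 2.39, 3.14, 3.14, 3.14, 3.14, 3.14].

INTERFACE

Orientations are given as a rotation vector (axis times angle).
In Python, from bench import status, eyes, workorder, spotter, r gives the robot as it stands.
- The arm moves only by the tool drive_tool, never from a script. Its argument "commands" is a list of rows, each an object of numbers: "rx", "ry", "rz": the turn, a rotation vector about the world's x, y, z normalised to -1 to 1, where 1 is 8 degrees; "tx", "ty", "tz": the shift along the world's x, y, z normalised to -1 to 1, where 1 is 20 mm; "grip": the closure, from -1 (fully open) to 1 (shut). A call has 1 to 10 rows; each row shifts and turns the commanded pose from where the row before left it; what a row does not reach is not made up. A row lasts 1/8 s, in which the tool goes at most 62.5 mm and 10.7 degrees, less where a joint would pass 70% of its speed; a pose out of reach is approached as far as the arm can. A call with a number of a shift or a turn outside -1 to 1 is refused whole. A call with a gripper value outside its range is refused whole. The fingers move at their own pace and stop on an object; "grip_force" is the grip in N (left out, the last holds). Time passes only in rows, so rows that do not move let the fingers close. It gives the time, the measured TCP pose, the force and the opening at its end, in the units of the state.
- status.get_obs(): the state, without advancing time (a new reading comes with each control period).
- eyes.grab_frame(name): name is "scene" or "top"; returns a dict with "frame" (480x640x3 uint8, blue, green, red), "range_z" (480x640 float32, m along the optical axis (not along the pixel's ray), 0 where there is no reading), "fx", "fy", "cx", "cy" (pixels), "T" (4x4, takes a point from camera to world coordinates). Camera axes: x right, y down, z forward; pixel columns grow to the right and rows downward; lengths in m; the calibration is good to about 2 mm. A picture is of the moment at which its call begins.
- workorder.hand_in(): hands the job in, once; it reports no verdict.
Trained networks look in the newest picture that a camera, given by its name, has taken for a name from the list of things; names that differ only in an ending like _2 or _b are one class to them, and where a whole thing is asked for, a point or a joint stands for the part that bears it (a point fixed in the world has none). Each returns a list of dicts, best first, with "confidence" (0 to 1); they miss things now and then, are a little off and sometimes report something else, mostly with a low value. They report only what shows in the picture. A call takes as long as a camera call. They do not tell look-alikes from the thing itself.
- spotter.boxes_of(camera, target): "position" ([column, row] as shares, 0 to 1, of the picture: columns of its width, rows of its height, amid what is visible of it).
- spotter.masks_of(camera, target): "mask" (480x640 bool, what is visible of it) and "position" ([column, row] as shares, 0 to 1, of the picture: columns of its width, rows of its height, amid what is visible of it).
The state is a dict: "clock": time; "joints": joint angles; "qvel": joint speeds; "tau": joint torques, N m; "tcp_pos": TCP position; "orientation": TCP orientation; "contact_force": force on the tool from outside, world axes, zero at the start; "moment": the same for the moment, N m; "grip_width": finger opening in m.
Only numpy, scipy, OpenCV 4.12 (cv2) and the standard library are available. Lean on these libraries where they do the work, as an engineer would, in place of code of your own. Each camera call takes 0.05 s, during which the arm holds its last target.

## Working session

There is one attempt and no reset: what is moved stays moved. The work goes in short steps, Python scripts to look and compute and a tool call to move; the robot and the scene stay as the last step left them, time stands still between calls to the robot, and variables do not carry over. Pictures are saved under pics/ and viewed, and the job is handed in when it is done.

Besides the shell and the picture viewer there is one more tool, called after ">>>" as name(argument=value, ...), one argument or row to a line, values as JSON. drive_tool: Moves the arm, as the interface text tells. Scaled input: -1 to 1 covers 20 mm each way for a shift and 8 degrees each way for a turn. Its arguments: {"type":"object","properties":{"commands":{"type":"array","items":{"type":"object","properties":{"rx":{"type":"number"},"ry":{"type":"number"},"rz":{"type":"number"},"tx":{"type":"number"},"ty":{"type":"number"},"tz":{"type":"number"},"grip":{"type":"number"}}}},"grip_force":{"type":"number"}},"required":["commands"]}

```bash
ls; mkdir -p pics
cat > h.py <<'E'
import numpy as np,cv2
from bench import status,eyes,workorder,spotter,r
def P(f,u,v,z=None):
    d=f['range_z'][int(v),int(u)] if z is None else z
    p=np.array([(u-f['cx'])/f['fx']*d,(v-f['cy'])/f['fy']*d,d,1]);return (f['T']@p)[:3]
def cloud(f):
    d=f['range_z'];v,u=np.mgrid[:480,:640]
    p=np.stack([(u-f['cx'])/f['fx']*d,(v-f['cy'])/f['fy']*d,d,np.ones_like(d)],-1)
    return p@f['T'].T[:,:3]
E
python3 - <<'E'
from h import *
print(status.get_obs())
for n in("scene","top"):
    f=eyes.grab_frame(n);cv2.imwrite(f'pics/{n}0.png',f['frame']);print(n,f['T'].round(3).tolist(),f['fx'])
    c=cloud(f);np.savez(f'{n}0.npz',c=c,d=f['range_z'])
    for t in "cap filter ring adapter dock dish balance stand tray jar".split():
        for m in spotter.masks_of(n,t)[:3]:
            k=m['mask']&(f['range_z']>0)
            q=c[k]
            print(n,t,round(m['confidence'],2),(np.array(m['position'])*[640,480]).round(),k.sum(),'med',np.median(q,0).round(3),'lo',np.percentile(q,2,axis=0).round(3),'hi',np.percentile(q,98,axis=0).round(3)) if len(q) else 0
E
```

```text
pics
{'clock': 0.0, 'joints': array([-1.4271014 ,  0.47779889,  0.02233951,  1.55646607, -0.01148517,
        1.10929592, -0.08310563]), 'qvel': array([-0.00134626, -0.00080474, -0.00085552, -0.00047065,  0.00056514,
       -0.00172202,  0.00094082]), 'tau': array([-7.90620452e-04, -5.96460450e+01,  1.60742920e+00, -2.81185806e+01,
        1.23997981e-02,  9.38919053e-03, -1.04335842e-05]), 'tcp_pos': array([0.16804129, 0.65313001, 0.23032036]), 'orientation': array([-3.94428890e-01, -3.11665066e+00,  2.88734544e-03]), 'contact_force': array([0.06873583, 0.63699738, 0.26127179]), 'moment': array([ 0.02160431, -0.04431172,  0.03234629]), 'grip_width': 0.08573733490675574}
scene [[0.694, 0.468, -0.547, 1.182], [0.72, -0.429, 0.546, -0.672], [0.021, -0.773, -0.634, 0.862], [0.0, 0.0, 0.0, 1.0]] 580.2500376175605
scene cap 0.89 [145. 309.] 322 med [ 0.476 -0.386  0.099] lo [ 0.458 -0.399  0.091] hi [ 0.487 -0.368  0.122]
scene filter 0.85 [151. 319.] 327 med [ 0.487 -0.393  0.083] lo [ 0.463 -0.406  0.066] hi [ 0.493 -0.366  0.092]
scene ring 0.71 [155. 330.] 471 med [ 0.493 -0.387  0.05
[... 2002 characters left out ...]
376  0.1  ] lo [ 0.452 -0.395  0.093] hi [ 0.483 -0.363  0.124]
top dish 0.75 [221. 191.] 676 med [0.63  0.212 0.007] lo [ 0.596  0.179 -0.001] hi [0.664 0.244 0.014]
top balance 0.59 [295. 272.] 4047 med [0.438 0.015 0.038] lo [ 0.355 -0.049  0.025] hi [0.526 0.079 0.053]
top balance 0.52 [382. 191.] 874 med [ 0.65  -0.186  0.008] lo [ 0.614 -0.226  0.001] hi [ 0.689 -0.149  0.045]
top stand 0.77 [380. 193.] 904 med [ 0.65  -0.186  0.008] lo [ 0.612 -0.224 -0.001] hi [ 0.692 -0.148  0.044]
top tray 0.9 [143. 265.] 2388 med [0.448 0.395 0.006] lo [ 0.391  0.336 -0.   ] hi [0.504 0.45  0.016]
top jar 0.85 [297. 167.] 387 med [0.681 0.019 0.068] lo [ 0.667 -0.001  0.004] hi [0.71  0.038 0.074]
```

View images.

View pics/scene0.png

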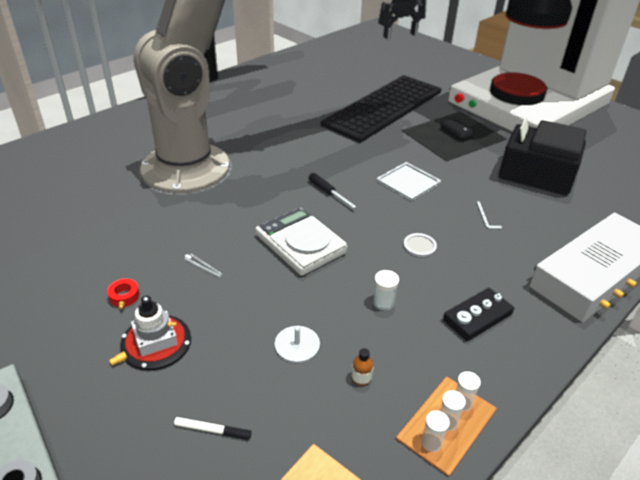

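View pics/top0.png

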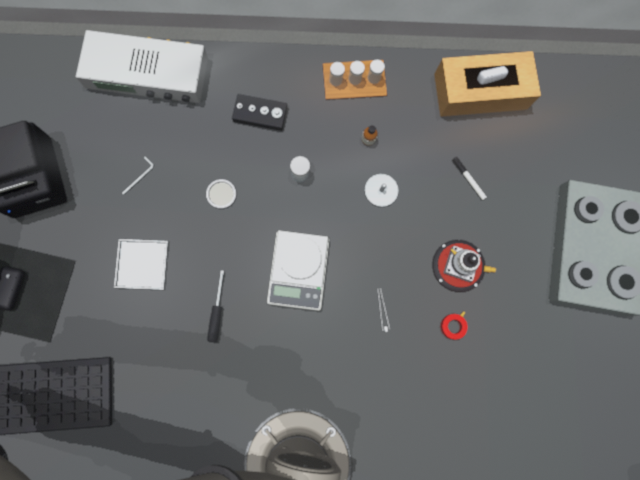

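Run:
```python
import cv2
a=cv2.imread('pics/scene0.png')[270:400,80:240];b=cv2.imread('pics/top0.png')[220:330,400:520]
cv2.imwrite('pics/crop0.png',cv2.hconcat([cv2.resize(a,(400,400),interpolation=2),cv2.resize(b,(400,400),interpolation=2)]))
```

```text
(no output)
```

View pics/crop0.png

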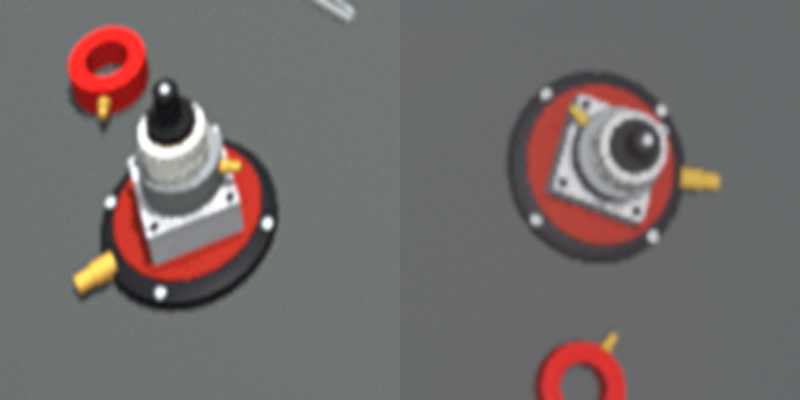

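```bash
cat > an.py <<'E'
from h import *
from scipy.optimize import least_squares
S={n:np.load(n+'0.npz')['c'] for n in('scene','top')}
I={n:cv2.imread(f'pics/{n}0.png') for n in S}
c0=np.array([.472,-.382])
def near(n,lo,hi,R=.06,c=c0):
    p=S[n];k=(p[...,2]>lo)&(p[...,2]<hi)&(np.hypot(p[...,0]-c[0],p[...,1]-c[1])<R);return p[k],I[n][k].astype(float)
def circ(p,rad):
    f=lambda x:np.hypot(p[:,0]-x[0],p[:,1]-x[1])-rad
    return least_squares(f,p[:,:2].mean(0)+1e-3,loss='soft_l1',f_scale=.002)
for n in S:
    v=np.array(np.linalg.inv(np.eye(4)))[:2,0]
    p,_=near(n,.116,.13);print(n,'knobtop',p.mean(0).round(4),len(p))
    for nm,lo,hi,rad in(('knob',.102,.116,.009),('filter',.069,.087,.023),('ring',.046,.062,.030)):
        p,_=near(n,lo,hi,.06)
        s=circ(p,rad);print(n,nm,len(p),s.x.round(4),s.cost)
    # brass
    for lo,hi,nm in((.047,.064,'nipple'),):
        p,c=near(n,lo,hi,.06);m=(c[:,2]-c[:,0]>50);q=p[m];print(nm,m.sum(),q.mean(0).round(4) if m.sum() else '')
    p,c=near(n,.039,.045,.06);m=(abs(c[:,2]-c[:,0])<40);q=p[m,:2]
    r_=cv2.minAreaRect((q*1000).astype(np.float32));print('adapter top',len(q),r_)
    for nm,c,R in(('dish',(.631,.21),.05),('stand',(.653,-.19),.05),('tray',(.448,.395),.08)):
        p,_=near(n,.005,.02,R,c); 
        if len(p)>10:print(nm,cv2.minEnclosingCircle((p[:,:2]*1000).astype(np.float32)),cv2.minAreaRect((p[:,:2]*1000).astype(np.float32)))
    p,_=near(n,.02,.06,.03,(.653,-.19));print('post',p.mean(0).round(4))
    p,_=near(n,.044,.055,.1,(.47,.01));print('pan',cv2.minEnclosingCircle((p[:,:2]*1000).astype(np.float32)))
    p,_=near(n,.06,.08,.05,(.69,.015));print('jar',cv2.minEnclosingCircle((p[:,:2]*1000).astype(np.float32)))
    p,_=near(n,.012,.02,.09,(.468,-.388));print('dock',cv2.minEnclosingCircle((p[:,:2]*1000).astype(np.float32)))
E
python3 an.py
```

```text
scene knobtop [ 0.4716 -0.3837  0.1199] 74
scene knob 59 [ 0.4694 -0.3829] 2.4995150756020884e-05
scene filter 188 [ 0.4695 -0.3834] 0.00011750969591558013
scene ring 227 [ 0.4698 -0.3808] 0.00046125891193362674
nipple 38 [ 0.4959 -0.3572  0.0569]
adapter top 282 ((470.652587890625, -382.4655456542969), (66.00829315185547, 68.83216094970703), 71.42498779296875)
dish ((630.693359375, 206.94236755371094), 38.89168167114258) ((632.3613891601562, 206.5347442626953), (72.92591857910156, 73.45233917236328), 51.06448745727539)
stand ((654.0382080078125, -191.6772918701172), 43.266605377197266) ((654.6829223632812, -191.95494079589844), (82.0273208618164, 83.2364501953125), 61.911033630371094)
tray ((449.3472595214844, 392.56365966796875), 78.9969253540039) ((449.05133056640625, 390.330078125), (126.6569595336914, 122.8252944946289), 89.75454711914062)
post [ 0.6561 -0.1939  0.037 ]
pan ((472.19317626953125, 8.554952621459961), 51.760169982910156)
jar ((691.0611572265625, 13.779436111450195), 25.139299392700195)
dock ((468.5074157714844, -396.3887634277344), 74.27169036865234)
top knobtop [ 
[... 366 characters left out ...]
210.52589416503906), 48.912841796875) ((631.0174560546875, 208.63961791992188), (88.90955352783203, 90.11824035644531), 77.35122680664062)
stand ((652.490966796875, -188.7906494140625), 48.81888961791992) ((649.239013671875, -187.15528869628906), (89.46306610107422, 86.0262222290039), 21.690814971923828)
tray ((448.25396728515625, 394.7924499511719), 79.70421600341797) ((447.759033203125, 396.3163757324219), (158.2415771484375, 150.8290557861328), 18.38190460205078)
post [ 0.6502 -0.1864  0.0418]
pan ((451.3157958984375, 26.740795135498047), 73.52083587646484)
jar ((689.0426635742188, 18.291641235351562), 23.643089294433594)
dock ((462.32183837890625, -388.46563720703125), 75.97642517089844)
```

>>> drive_tool(
  commands=[
    {"tx": 1, "ty": -0.5, "grip": -1},
    {"tx": 1, "ty": -0.5},
    {"tx": 1, "ty": -0.5},
    {"tx": 1, "ty": -0.5},
    {"tx": 1, "ty": -0.5},
    {"tx": 1, "ty": -0.5},
    {"tx": 1, "ty": -0.5},
    {"tx": 1, "ty": -0.5},
    {"tx": 1, "ty": -0.5},
    {"tx": 1, "ty": -0.5},
  ],
  grip_force=30,
)

```text
validation failed for argument at $.co...
```

>>> drive_tool(
  commands=[
    {"tx": 1, "ty": -1, "rz": -1},
    {"tx": 1, "ty": -1, "rz": -1},
    {"tx": 1, "ty": -1, "rz": -1},
    {"tx": 1, "ty": -1, "rz": -1},
    {"tx": 1, "ty": -1, "rz": -1},
    {"tx": 1, "ty": -1, "rz": -1},
    {"tx": 1, "ty": -1, "rz": -1},
    {"tx": 1, "ty": -1},
    {"tx": 1, "ty": -1},
    {"tx": 1, "ty": -1},
  ],
)

```text
validation failed for argument at $.co...
```

>>> drive_tool(
  commands=[
    {"ty": -1, "rz": -1},
    {"ty": -1, "rz": -1},
    {"ty": -1, "rz": -1},
    {"ty": -1, "rz": -1},
    {"ty": -1},
    {"ty": -1},
    {"ty": -1},
    {"ty": -1},
    {"ty": -1},
    {"ty": -1},
  ],
)

```text
validation failed for argument at $.co...
```

>>> drive_tool(
  commands=[
    {"ty": -1, "rz": -1},
    {"ty": -1, "rz": -1},
    {"ty": -1, "rz": -1},
    {"ty": -1, "rz": -1},
    {"ty": -1},
    {"ty": -1},
    {"ty": -1},
    {"ty": -1},
    {"ty": -1},
    {"ty": -1},
  ],
)

```text
validation failed for argument at $.co...
```

>>> drive_tool(
  commands=[
    {"tx": -0.2, "ty": -1},
    {"tx": -0.2, "ty": -1},
    {"tx": -0.2, "ty": -1},
    {"tx": -0.2, "ty": -1},
    {"tx": -0.2, "ty": -1},
    {"tx": -0.2, "ty": -1},
    {"tx": -0.2, "ty": -1},
    {"tx": -0.2, "ty": -1},
    {"tx": -0.2, "ty": -1},
    {"tx": -0.2, "ty": -1},
  ],
)

```text
validation failed for argument at $.co...
```

>>> drive_tool(
  commands=[
    {"tx": 1, "ty": -0.5, "tz": 0, "rx": 0, "ry": 0, "rz": 0, "grip": -1},
    {"tx": 1, "ty": -0.5, "tz": 0, "rx": 0, "ry": 0, "rz": 0, "grip": -1},
    {"tx": 1, "ty": -0.5, "tz": 0, "rx": 0, "ry": 0, "rz": 0, "grip": -1},
    {"tx": 1, "ty": -0.5, "tz": 0, "rx": 0, "ry": 0, "rz": 0, "grip": -1},
    {"tx": 1, "ty": -0.5, "tz": 0, "rx": 0, "ry": 0, "rz": 0, "grip": -1},
    {"tx": 1, "ty": -0.5, "tz": 0, "rx": 0, "ry": 0, "rz": 0, "grip": -1},
    {"tx": 1, "ty": -0.5, "tz": 0, "rx": 0, "ry": 0, "rz": 0, "grip": -1},
    {"tx": 1, "ty": -0.5, "tz": 0, "rx": 0, "ry": 0, "rz": 0, "grip": -1},
    {"tx": 1, "ty": -0.5, "tz": 0, "rx": 0, "ry": 0, "rz": 0, "grip": -1},
    {"tx": 1, "ty": -0.5, "tz": 0, "rx": 0, "ry": 0, "rz": 0, "grip": -1},
  ],
  grip_force=30,
)

```text
clock: 2.35
tcp_pos: [0.3695, 0.5531, 0.2313]
orientation: [-0.394, -3.117, 0.0]
contact_force: [-0.1, -0.3, -0.5]
grip_width: 0.0854
```

>>> drive_tool(
  commands=[
    {"tx": 1, "ty": -1, "tz": 0, "rx": 0, "ry": 0, "rz": -1, "grip": -1},
    {"tx": 1, "ty": -1, "tz": 0, "rx": 0, "ry": 0, "rz": -1, "grip": -1},
    {"tx": 1, "ty": -1, "tz": 0, "rx": 0, "ry": 0, "rz": -1, "grip": -1},
    {"tx": 1, "ty": -1, "tz": 0, "rx": 0, "ry": 0, "rz": -1, "grip": -1},
    {"tx": 1, "ty": -1, "tz": 0, "rx": 0, "ry": 0, "rz": -1, "grip": -1},
    {"tx": 1, "ty": -1, "tz": 0, "rx": 0, "ry": 0, "rz": -1, "grip": -1},
    {"tx": 1, "ty": -1, "tz": 0, "rx": 0, "ry": 0, "rz": -1, "grip": -1},
    {"tx": 1, "ty": -1, "tz": 0, "rx": 0, "ry": 0, "rz": -1, "grip": -1},
    {"tx": 1, "ty": -1, "tz": 0, "rx": 0, "ry": 0, "rz": 0, "grip": -1},
    {"tx": 1, "ty": -1, "tz": 0, "rx": 0, "ry": 0, "rz": 0, "grip": -1},
  ],
)

```text
clock: 3.6
tcp_pos: [0.5692, 0.3527, 0.2313]
orientation: [1.986, 2.434, 0.0]
contact_force: [0.6, 0.0, 0.4]
grip_width: 0.0855
```

>>> drive_tool(
  commands=[
    {"tx": 0, "ty": -1, "tz": 0, "rx": 0, "ry": 0, "rz": -1, "grip": -1},
    {"tx": 0, "ty": -1, "tz": 0, "rx": 0, "ry": 0, "rz": -1, "grip": -1},
    {"tx": 0, "ty": -1, "tz": 0, "rx": 0, "ry": 0, "rz": -1, "grip": -1},
    {"tx": 0, "ty": -1, "tz": 0, "rx": 0, "ry": 0, "rz": -1, "grip": -1},
    {"tx": 0, "ty": -1, "tz": 0, "rx": 0, "ry": 0, "rz": -1, "grip": -1},
    {"tx": 0, "ty": -1, "tz": 0, "rx": 0, "ry": 0, "rz": -1, "grip": -1},
    {"tx": 0, "ty": -1, "tz": 0, "rx": 0, "ry": 0, "rz": -1, "grip": -1},
    {"tx": 0, "ty": -1, "tz": 0, "rx": 0, "ry": 0, "rz": 0, "grip": -1},
    {"tx": 0, "ty": -1, "tz": 0, "rx": 0, "ry": 0, "rz": 0, "grip": -1},
    {"tx": 0, "ty": -1, "tz": 0, "rx": 0, "ry": 0, "rz": 0, "grip": -1},
  ],
)

```text
clock: 4.85
tcp_pos: [0.5683, 0.1524, 0.2314]
orientation: [-2.895, -1.219, -0.0]
contact_force: [0.5, 0.3, 0.0]
grip_width: 0.0858
```

>>> drive_tool(
  commands=[
    {"tx": 0, "ty": -1, "tz": 0, "rx": 0, "ry": 0, "rz": 0, "grip": -1},
    {"tx": 0, "ty": -1, "tz": 0, "rx": 0, "ry": 0, "rz": 0, "grip": -1},
    {"tx": 0, "ty": -1, "tz": 0, "rx": 0, "ry": 0, "rz": 0, "grip": -1},
    {"tx": 0, "ty": -1, "tz": 0, "rx": 0, "ry": 0, "rz": 0, "grip": -1},
    {"tx": 0, "ty": -1, "tz": 0, "rx": 0, "ry": 0, "rz": 0, "grip": -1},
    {"tx": 0, "ty": -1, "tz": 0, "rx": 0, "ry": 0, "rz": 0, "grip": -1},
    {"tx": 0, "ty": -1, "tz": 0, "rx": 0, "ry": 0, "rz": 0, "grip": -1},
    {"tx": 0, "ty": -1, "tz": 0, "rx": 0, "ry": 0, "rz": 0, "grip": -1},
    {"tx": 0, "ty": -1, "tz": 0, "rx": 0, "ry": 0, "rz": 0, "grip": -1},
    {"tx": 0, "ty": -1, "tz": 0, "rx": 0, "ry": 0, "rz": 0, "grip": -1},
  ],
)

```text
clock: 6.1
tcp_pos: [0.5681, -0.0476, 0.2313]
orientation: [2.896, 1.217, 0.0]
contact_force: [0.4, -0.5, 0.3]
grip_width: 0.0854
```

>>> drive_tool(
  commands=[
    {"tx": -0.2, "ty": -1, "tz": 0, "rx": 0, "ry": 0, "rz": 0, "grip": -1},
    {"tx": -0.2, "ty": -1, "tz": 0, "rx": 0, "ry": 0, "rz": 0, "grip": -1},
    {"tx": -0.2, "ty": -1, "tz": 0, "rx": 0, "ry": 0, "rz": 0, "grip": -1},
    {"tx": -0.2, "ty": -1, "tz": 0, "rx": 0, "ry": 0, "rz": 0, "grip": -1},
    {"tx": -0.2, "ty": -1, "tz": 0, "rx": 0, "ry": 0, "rz": 0, "grip": -1},
    {"tx": -0.2, "ty": -1, "tz": 0, "rx": 0, "ry": 0, "rz": 0, "grip": -1},
    {"tx": -0.2, "ty": -1, "tz": 0, "rx": 0, "ry": 0, "rz": 0, "grip": -1},
    {"tx": -0.2, "ty": -1, "tz": 0, "rx": 0, "ry": 0, "rz": 0, "grip": -1},
    {"tx": -0.2, "ty": -1, "tz": 0, "rx": 0, "ry": 0, "rz": 0, "grip": -1},
    {"tx": -0.2, "ty": -1, "tz": 0, "rx": 0, "ry": 0, "rz": 0, "grip": -1},
  ],
)

```text
clock: 7.35
tcp_pos: [0.5275, -0.2475, 0.2313]
orientation: [-2.896, -1.217, -0.0]
contact_force: [1.0, -0.1, -0.2]
grip_width: 0.0856
```

>>> drive_tool(
  commands=[
    {"tx": -0.41, "ty": -0.95, "tz": 0, "rx": 0, "ry": 0, "rz": 0, "grip": -1},
    {"tx": -0.41, "ty": -0.95, "tz": 0, "rx": 0, "ry": 0, "rz": 0, "grip": -1},
    {"tx": -0.41, "ty": -0.95, "tz": 0, "rx": 0, "ry": 0, "rz": 0, "grip": -1},
    {"tx": -0.41, "ty": -0.95, "tz": 0, "rx": 0, "ry": 0, "rz": 0, "grip": -1},
    {"tx": -0.41, "ty": -0.95, "tz": 0, "rx": 0, "ry": 0, "rz": 0, "grip": -1},
    {"tx": -0.41, "ty": -0.95, "tz": 0, "rx": 0, "ry": 0, "rz": 0, "grip": -1},
    {"tx": -0.41, "ty": -0.95, "tz": 0, "rx": 0, "ry": 0, "rz": 0, "grip": -1},
    {"tx": 0, "ty": 0, "tz": -1, "rx": 0, "ry": 0, "rz": 0, "grip": -0.4},
    {"tx": 0, "ty": 0, "tz": -1, "rx": 0, "ry": 0, "rz": 0, "grip": -0.4},
    {"tx": 0, "ty": 0, "tz": -1, "rx": 0, "ry": 0, "rz": 0, "grip": -0.4},
  ],
)

```text
clock: 8.6
tcp_pos: [0.4709, -0.3777, 0.169]
orientation: [-2.894, -1.218, 0.001]
contact_force: [-0.7, -0.4, 0.6]
grip_width: 0.0596
```

```bash
cat > look.py <<'E'
import sys
from h import *
tag,x,y,w=sys.argv[1],float(sys.argv[2]),float(sys.argv[3]),float(sys.argv[4])
z=float(sys.argv[5]) if len(sys.argv)>5 else .05
o=status.get_obs();print(o['clock'],o['tcp_pos'].round(4),o['contact_force'].round(2),o['grip_width'])
ims=[]
for n in('scene','top'):
    f=eyes.grab_frame(n);np.savez(f'{n}_{tag}.npz',c=cloud(f),img=f['frame'])
    q=np.linalg.inv(f['T'])@[x,y,z,1];u=f['fx']*q[0]/q[2]+f['cx'];v=f['fy']*q[1]/q[2]+f['cy']
    s=w*f['fx']/q[2]
    M=np.float32([[400/(2*s),0,200-u*400/(2*s)],[0,400/(2*s),200-v*400/(2*s)]])
    ims.append(cv2.warpAffine(f['frame'],M,(400,400),flags=cv2.INTER_CUBIC))
    c=cloud(f);t=o['tcp_pos']
    k=(np.hypot(c[...,0]-t[0],c[...,1]-t[1])<.07)&(c[...,2]>t[2]-.005)&(c[...,2]<t[2]+.03)
    p=c[k]
    if len(p)>5:
        a=(p[:,:2]-t[:2])@np.array([.714,-.70]);print(n,'fingers',len(p),'jaw-axis range',a.min().round(4),a.max().round(4),'zmin',p[:,2].min().round(4), 'side',[(((p[m,:2]-t[:2])@np.array([.70,.714])).mean().round(4),p[m,2].min().round(4),m.sum()) for m in(a<0,a>0)])
cv2.imwrite(f'pics/{tag}.png',cv2.hconcat(ims))
E
python3 look.py a1 .47 -.381 .12 .1
```

```text
8.6 [ 0.4709 -0.3777  0.169 ] [-0.66 -0.42  0.58] 0.05957838296677655
scene fingers 241 jaw-axis range -0.0365 0.0456 zmin 0.1741 side [(np.float64(0.0027), np.float64(0.1745), np.int64(114)), (np.float64(0.0026), np.float64(0.1741), np.int64(127))]
```

View pics/a1.png

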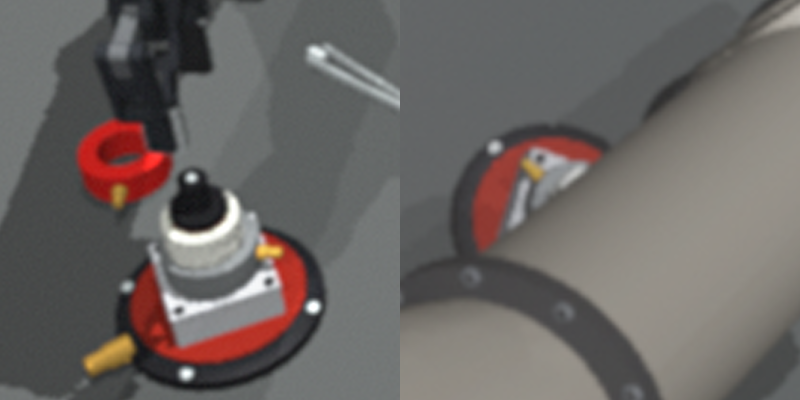

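>>> drive_tool(
  commands=[
    {"tx": -0.1, "ty": -0.1, "tz": -0.8, "rx": 0, "ry": 0, "rz": 0, "grip": -0.4},
    {"tx": 0, "ty": 0, "tz": -0.8, "rx": 0, "ry": 0, "rz": 0, "grip": -0.4},
    {"tx": 0, "ty": 0, "tz": -0.8, "rx": 0, "ry": 0, "rz": 0, "grip": -0.4},
    {"tx": 0, "ty": 0, "tz": -0.5, "rx": 0, "ry": 0, "rz": 0, "grip": -0.4},
    {"tx": 0, "ty": 0, "tz": -0.45, "rx": 0, "ry": 0, "rz": 0, "grip": -0.4},
    {"tx": 0, "ty": 0, "tz": 0, "rx": 0, "ry": 0, "rz": 0, "grip": -0.4},
    {"tx": 0, "ty": 0, "tz": 0, "rx": 0, "ry": 0, "rz": 0, "grip": -0.4},
  ],
)

```text
clock: 9.57
tcp_pos: [0.469, -0.3815, 0.1047]
orientation: [2.896, 1.216, 0.001]
contact_force: [0.5, 0.9, 0.2]
grip_width: 0.0597
```

```bash
python3 look.py a2 .47 -.381 .1 .1
```

```text
9.575 [ 0.469  -0.3815  0.1047] [0.46 0.88 0.19] 0.05971611635985105
scene fingers 296 jaw-axis range -0.0371 0.0458 zmin 0.0997 side [(np.float64(0.0031), np.float64(0.0997), np.int64(116)), (np.float64(0.0036), np.float64(0.0997), np.int64(180))]
```

View pics/a2.png

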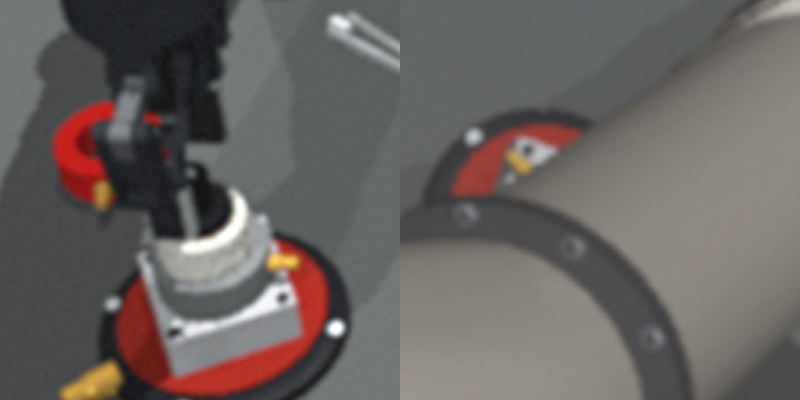

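>>> drive_tool(
  commands=[
    {"tx": 0, "ty": 0, "tz": 0, "rx": 0, "ry": 0, "rz": 0, "grip": 1},
    {"tx": 0, "ty": 0, "tz": 0, "rx": 0, "ry": 0, "rz": 0, "grip": 1},
    {"tx": 0, "ty": 0, "tz": 0, "rx": 0, "ry": 0, "rz": 0, "grip": 1},
    {"tx": 0, "ty": 0, "tz": 0, "rx": 0, "ry": 0, "rz": 0, "grip": 1},
    {"tx": 0, "ty": 0, "tz": 0, "rx": 0, "ry": 0, "rz": 0, "grip": 1},
    {"tx": 0, "ty": 0, "tz": 0, "rx": 0, "ry": 0, "rz": 0, "grip": 1},
  ],
  grip_force=30,
)

```text
clock: 10.42
tcp_pos: [0.4689, -0.3813, 0.1044]
orientation: [2.896, 1.217, 0.0]
contact_force: [0.6, -0.3, 1.1]
grip_width: 0.0154
```

>>> drive_tool(
  commands=[
    {"tx": 0, "ty": 0, "tz": 0.3, "rx": 0, "ry": 0, "rz": 0, "grip": 1},
    {"tx": 0, "ty": 0, "tz": 0.6, "rx": 0, "ry": 0, "rz": 0, "grip": 1},
    {"tx": 0, "ty": 0, "tz": 1, "rx": 0, "ry": 0, "rz": 0, "grip": 1},
    {"tx": 0, "ty": 0, "tz": 1, "rx": 0, "ry": 0, "rz": 0, "grip": 1},
    {"tx": 0, "ty": 0, "tz": 1, "rx": 0, "ry": 0, "rz": 0, "grip": 1},
  ],
)

```text
clock: 11.05
tcp_pos: [0.469, -0.3815, 0.1843]
orientation: [2.896, 1.216, 0.001]
contact_force: [-0.3, -0.5, -0.8]
grip_width: 0.0156
```

```bash
python3 look.py a3 .47 -.381 .12 .12
```

```text
11.05 [ 0.469  -0.3815  0.1843] [-0.25 -0.54 -0.84] 0.015601752851398054
scene fingers 246 jaw-axis range -0.0145 0.0234 zmin 0.1793 side [(np.float64(0.0083), np.float64(0.1793), np.int64(64)), (np.float64(0.0027), np.float64(0.1793), np.int64(182))]
top fingers 6 jaw-axis range -0.0044 0.0056 zmin 0.1805 side [(np.float64(0.0182), np.float64(0.1805), np.int64(4)), (np.float64(0.0174), np.float64(0.1807), np.int64(2))]
```

View pics/a3.png

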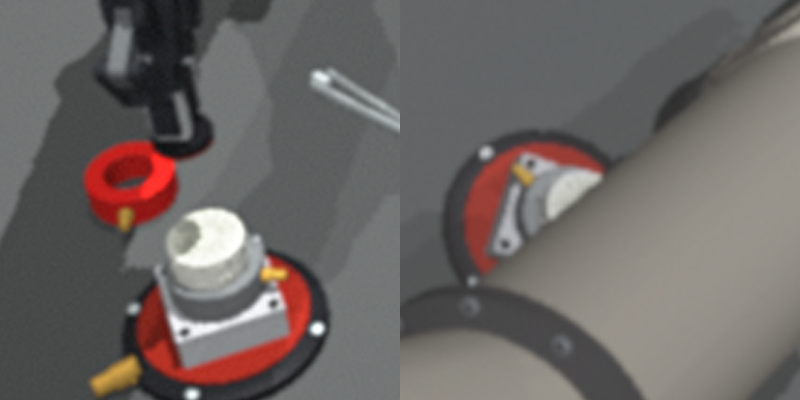

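Run:
```python
from h import *
from scipy.optimize import least_squares
z=np.load('scene_a3.npz');c=z['c'];t=np.array([.469,-.3815])
for lo,hi in((.166,.172),(.172,.178),(.178,.184)):
    k=(np.hypot(c[...,0]-t[0],c[...,1]-t[1])<.045)&(c[...,2]>lo)&(c[...,2]<hi);p=c[k]
    if len(p)<4: print(lo,len(p));continue
    s=least_squares(lambda x:np.hypot(p[:,0]-x[0],p[:,1]-x[1])-.018,p[:,:2].mean(0)+[-.01,.005],loss='soft_l1',f_scale=.002)
    d=(p[:,:2]-t)@np.array([.7,.714]);print(lo,len(p),s.x,s.cost,d.min(),d.max())
```

```text
0.166 16 [ 0.46765436 -0.38155038] 5.408369745035771e-06 -0.008611939082800378 0.01701460952331069
0.172 133 [ 0.46627164 -0.38267563] 0.00044930566713698476 -0.016642894162363323 0.0179425105554742
0.178 37 [ 0.46394429 -0.38317831] 0.00010115423621462272 -0.01345746467655679 0.016876539166845134
```

>>> drive_tool(
  commands=[
    {"tx": 0.27, "ty": 0.98, "tz": 0, "rx": 0, "ry": 0, "rz": 0, "grip": 1},
    {"tx": 0.27, "ty": 0.98, "tz": 0, "rx": 0, "ry": 0, "rz": 0, "grip": 1},
    {"tx": 0.27, "ty": 0.98, "tz": 0, "rx": 0, "ry": 0, "rz": 0, "grip": 1},
    {"tx": 0.27, "ty": 0.98, "tz": 0, "rx": 0, "ry": 0, "rz": 0, "grip": 1},
    {"tx": 0.27, "ty": 0.98, "tz": 0, "rx": 0, "ry": 0, "rz": 0, "grip": 1},
    {"tx": 0.27, "ty": 0.98, "tz": 0, "rx": 0, "ry": 0, "rz": 0, "grip": 1},
    {"tx": 0.27, "ty": 0.98, "tz": 0, "rx": 0, "ry": 0, "rz": 0, "grip": 1},
    {"tx": 0.27, "ty": 0.98, "tz": 0, "rx": 0, "ry": 0, "rz": 0, "grip": 1},
    {"tx": 0.27, "ty": 0.98, "tz": 0, "rx": 0, "ry": 0, "rz": 0, "grip": 1},
    {"tx": 0.27, "ty": 0.98, "tz": 0, "rx": 0, "ry": 0, "rz": 0, "grip": 1},
  ],
)

```text
clock: 12.4
tcp_pos: [0.5226, -0.1844, 0.182]
orientation: [-2.896, -1.217, 0.001]
contact_force: [0.2, 0.1, -1.5]
grip_width: 0.0152
```

>>> drive_tool(
  commands=[
    {"tx": 0.27, "ty": 0.98, "tz": 0, "rx": 0, "ry": 0, "rz": 0, "grip": 1},
    {"tx": 0.27, "ty": 0.98, "tz": 0, "rx": 0, "ry": 0, "rz": 0, "grip": 1},
    {"tx": 0.27, "ty": 0.98, "tz": 0, "rx": 0, "ry": 0, "rz": 0, "grip": 1},
    {"tx": 0.27, "ty": 0.98, "tz": 0, "rx": 0, "ry": 0, "rz": 0, "grip": 1},
    {"tx": 0.27, "ty": 0.98, "tz": 0, "rx": 0, "ry": 0, "rz": 0, "grip": 1},
    {"tx": 0.27, "ty": 0.98, "tz": 0, "rx": 0, "ry": 0, "rz": 0, "grip": 1},
    {"tx": 0.27, "ty": 0.98, "tz": 0, "rx": 0, "ry": 0, "rz": 0, "grip": 1},
    {"tx": 0.27, "ty": 0.98, "tz": 0, "rx": 0, "ry": 0, "rz": 0, "grip": 1},
    {"tx": 0.27, "ty": 0.98, "tz": 0, "rx": 0, "ry": 0, "rz": 0, "grip": 1},
    {"tx": 0.27, "ty": 0.98, "tz": 0, "rx": 0, "ry": 0, "rz": 0, "grip": 1},
  ],
)

```text
clock: 13.65
tcp_pos: [0.5771, 0.0121, 0.1823]
orientation: [2.896, 1.217, 0.0]
contact_force: [-1.0, 0.1, -1.5]
grip_width: 0.0153
```

>>> drive_tool(
  commands=[
    {"tx": 0.27, "ty": 0.98, "tz": 0, "rx": 0, "ry": 0, "rz": 0, "grip": 1},
    {"tx": 0.27, "ty": 0.98, "tz": 0, "rx": 0, "ry": 0, "rz": 0, "grip": 1},
    {"tx": 0.27, "ty": 0.98, "tz": 0, "rx": 0, "ry": 0, "rz": 0, "grip": 1},
    {"tx": 0.27, "ty": 0.98, "tz": 0, "rx": 0, "ry": 0, "rz": 0, "grip": 1},
    {"tx": 0.27, "ty": 0.98, "tz": 0, "rx": 0, "ry": 0, "rz": 0, "grip": 1},
    {"tx": 0.27, "ty": 0.98, "tz": 0, "rx": 0, "ry": 0, "rz": 0, "grip": 1},
    {"tx": 0.27, "ty": 0.98, "tz": 0, "rx": 0, "ry": 0, "rz": 0, "grip": 1},
    {"tx": 0.27, "ty": 0.98, "tz": 0, "rx": 0, "ry": 0, "rz": 0, "grip": 1},
    {"tx": 0.27, "ty": 0.98, "tz": 0, "rx": 0, "ry": 0, "rz": 0, "grip": 1},
    {"tx": 0.27, "ty": 0.98, "tz": 0, "rx": 0, "ry": 0, "rz": 0, "grip": 1},
  ],
)

```text
clock: 14.9
tcp_pos: [0.6311, 0.2081, 0.1823]
orientation: [2.896, 1.217, 0.0]
contact_force: [0.1, -0.1, -1.3]
grip_width: 0.0154
```

>>> drive_tool(
  commands=[
    {"tx": 0, "ty": 0, "tz": -1, "rx": 0, "ry": 0, "rz": 0, "grip": 1},
    {"tx": 0, "ty": 0, "tz": -1, "rx": 0, "ry": 0, "rz": 0, "grip": 1},
    {"tx": 0, "ty": 0, "tz": -1, "rx": 0, "ry": 0, "rz": 0, "grip": 1},
    {"tx": 0, "ty": 0, "tz": -1, "rx": 0, "ry": 0, "rz": 0, "grip": 1},
    {"tx": 0, "ty": 0, "tz": -1, "rx": 0, "ry": 0, "rz": 0, "grip": 1},
    {"tx": 0, "ty": 0, "tz": -1, "rx": 0, "ry": 0, "rz": 0, "grip": 1},
    {"tx": 0, "ty": 0, "tz": 0, "rx": 0, "ry": 0, "rz": 0, "grip": 1},
  ],
)

```text
clock: 15.78
tcp_pos: [0.6294, 0.2064, 0.0602]
orientation: [-2.896, -1.217, 0.005]
contact_force: [-0.4, -0.1, -1.2]
grip_width: 0.0154
```

```bash
python3 look.py b1 .63 .208 .1 .03
```

```text
15.775 [0.6294 0.2064 0.0602] [-0.39 -0.08 -1.19] 0.01537608274935667
scene fingers 138 jaw-axis range -0.0133 0.0265 zmin 0.0552 side [(np.float64(-0.0106), np.float64(0.0625), np.int64(20)), (np.float64(-0.0028), np.float64(0.0552), np.int64(118))]
top fingers 90 jaw-axis range -0.0238 0.018 zmin 0.0552 side [(np.float64(-0.0072), np.float64(0.0557), np.int64(56)), (np.float64(-0.0071), np.float64(0.0552), np.int64(34))]
```

View pics/b1.png

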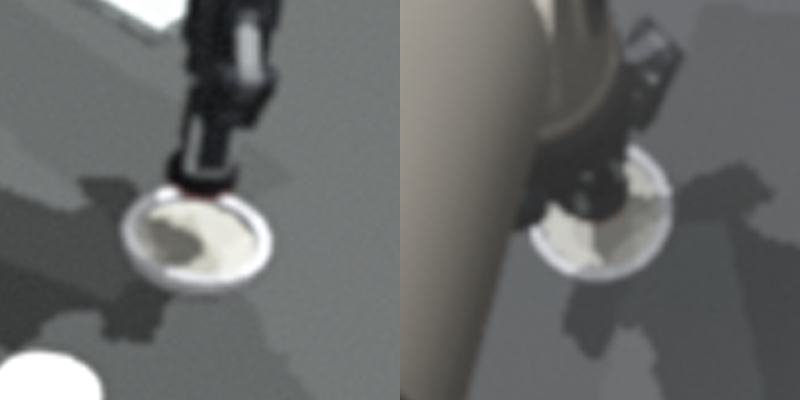

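>>> drive_tool(
  commands=[
    {"tx": 0, "ty": 0, "tz": -1, "rx": 0, "ry": 0, "rz": 0, "grip": 1},
    {"tx": 0, "ty": 0, "tz": -0.7, "rx": 0, "ry": 0, "rz": 0, "grip": 1},
    {"tx": 0, "ty": 0, "tz": -0.2, "rx": 0, "ry": 0, "rz": 0, "grip": 1},
    {"tx": 0, "ty": 0, "tz": -0.1, "rx": 0, "ry": 0, "rz": 0, "grip": 1},
    {"tx": 0, "ty": 0, "tz": 0, "rx": 0, "ry": 0, "rz": 0, "grip": 1},
  ],
)

```text
clock: 16.5
tcp_pos: [0.631, 0.2067, 0.0225]
orientation: [2.896, 1.217, 0.001]
contact_force: [0.0, 0.4, -1.4]
grip_width: 0.0154
```

>>> drive_tool(
  commands=[
    {"tx": 0, "ty": 0, "tz": -0.1, "rx": 0, "ry": 0, "rz": 0, "grip": 1},
    {"tx": 0, "ty": 0, "tz": -0.1, "rx": 0, "ry": 0, "rz": 0, "grip": 1},
    {"tx": 0, "ty": 0, "tz": 0, "rx": 0, "ry": 0, "rz": 0, "grip": 1},
  ],
)

```text
clock: 16.88
tcp_pos: [0.6309, 0.2068, 0.0184]
orientation: [-2.896, -1.217, -0.001]
contact_force: [0.4, 0.2, -0.7]
grip_width: 0.0153
```

>>> drive_tool(
  commands=[
    {"tx": 0, "ty": 0, "tz": -0.05, "rx": 0, "ry": 0, "rz": 0, "grip": 1},
    {"tx": 0, "ty": 0, "tz": 0, "rx": 0, "ry": 0, "rz": 0, "grip": 1},
  ],
)

```text
clock: 17.12
tcp_pos: [0.6311, 0.2067, 0.0183]
orientation: [-2.896, -1.216, -0.001]
contact_force: [-2.3, -0.3, 6.9]
grip_width: 0.0152
```

>>> drive_tool(
  commands=[
    {"tx": 0, "ty": 0, "tz": 0, "rx": 0, "ry": 0, "rz": 0, "grip": 0},
    {"tx": 0, "ty": 0, "tz": 0, "rx": 0, "ry": 0, "rz": 0, "grip": 0},
    {"tx": 0, "ty": 0, "tz": 0, "rx": 0, "ry": 0, "rz": 0, "grip": 0},
    {"tx": 0, "ty": 0, "tz": 0, "rx": 0, "ry": 0, "rz": 0, "grip": 0},
    {"tx": 0, "ty": 0, "tz": 0.6, "rx": 0, "ry": 0, "rz": 0, "grip": 0},
    {"tx": 0, "ty": 0, "tz": 1, "rx": 0, "ry": 0, "rz": 0, "grip": 0},
    {"tx": 0, "ty": 0, "tz": 1, "rx": 0, "ry": 0, "rz": 0, "grip": 0},
    {"tx": 0, "ty": 0, "tz": 1, "rx": 0, "ry": 0, "rz": 0, "grip": 0},
    {"tx": 0, "ty": 0, "tz": 1, "rx": 0, "ry": 0, "rz": 0, "grip": -0.5},
    {"tx": 0, "ty": 0, "tz": 1, "rx": 0, "ry": 0, "rz": 0, "grip": -1},
  ],
)

```text
clock: 18.38
tcp_pos: [0.6308, 0.2068, 0.1309]
orientation: [-2.896, -1.217, -0.001]
contact_force: [-0.2, 0.5, -0.5]
grip_width: 0.0766
```

```bash
python3 look.py b2 .63 .208 .1 .03
```

```text
18.375 [0.6308 0.2068 0.1309] [-0.21  0.45 -0.48] 0.07664046261230857
scene fingers 128 jaw-axis range -0.0435 0.0545 zmin 0.139 side [(np.float64(-0.0052), np.float64(0.1397), np.int64(49)), (np.float64(-0.0028), np.float64(0.139), np.int64(79))]
top fingers 10 jaw-axis range -0.0459 0.0515 zmin 0.147 side [(np.float64(-0.0086), np.float64(0.1546), np.int64(1)), (np.float64(-0.0045), np.float64(0.147), np.int64(9))]
```

View pics/b2.png

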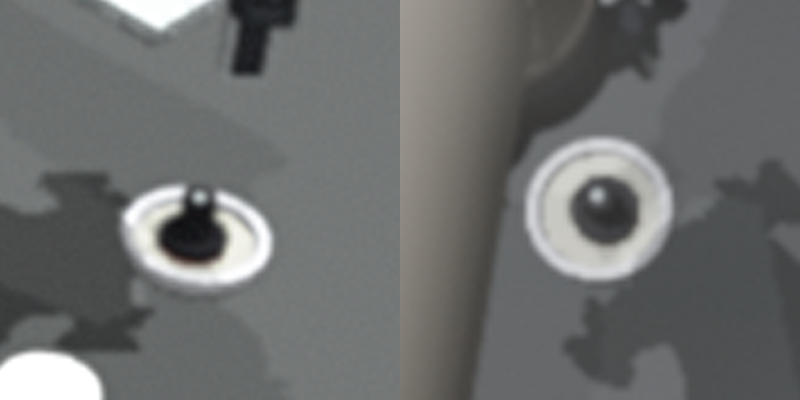

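>>> drive_tool(
  commands=[
    {"tx": -0.27, "ty": -0.98, "tz": 0, "rx": 0, "ry": 0, "rz": 0, "grip": -1},
    {"tx": -0.27, "ty": -0.98, "tz": 0, "rx": 0, "ry": 0, "rz": 0, "grip": -1},
    {"tx": -0.27, "ty": -0.98, "tz": 0, "rx": 0, "ry": 0, "rz": 0, "grip": -1},
    {"tx": -0.27, "ty": -0.98, "tz": 0, "rx": 0, "ry": 0, "rz": 0, "grip": -1},
    {"tx": -0.27, "ty": -0.98, "tz": 0, "rx": 0, "ry": 0, "rz": 0, "grip": -1},
    {"tx": -0.27, "ty": -0.98, "tz": 0, "rx": 0, "ry": 0, "rz": 0, "grip": -1},
    {"tx": -0.27, "ty": -0.98, "tz": 0, "rx": 0, "ry": 0, "rz": 0, "grip": -1},
    {"tx": -0.27, "ty": -0.98, "tz": 0, "rx": 0, "ry": 0, "rz": 0, "grip": -1},
    {"tx": -0.27, "ty": -0.98, "tz": 0, "rx": 0, "ry": 0, "rz": 0, "grip": -1},
    {"tx": -0.27, "ty": -0.98, "tz": 0, "rx": 0, "ry": 0, "rz": 0, "grip": -1},
  ],
)

```text
clock: 19.73
tcp_pos: [0.5764, 0.0094, 0.1293]
orientation: [2.896, 1.217, 0.0]
contact_force: [-0.1, -0.3, -0.0]
grip_width: 0.0852
```

>>> drive_tool(
  commands=[
    {"tx": -0.27, "ty": -0.98, "tz": 0, "rx": 0, "ry": 0, "rz": 0, "grip": -1},
    {"tx": -0.27, "ty": -0.98, "tz": 0, "rx": 0, "ry": 0, "rz": 0, "grip": -1},
    {"tx": -0.27, "ty": -0.98, "tz": 0, "rx": 0, "ry": 0, "rz": 0, "grip": -1},
    {"tx": -0.27, "ty": -0.98, "tz": 0, "rx": 0, "ry": 0, "rz": 0, "grip": -1},
    {"tx": -0.27, "ty": -0.98, "tz": 0, "rx": 0, "ry": 0, "rz": 0, "grip": -1},
    {"tx": -0.27, "ty": -0.98, "tz": 0, "rx": 0, "ry": 0, "rz": 0, "grip": -1},
    {"tx": -0.27, "ty": -0.98, "tz": 0, "rx": 0, "ry": 0, "rz": 0, "grip": -1},
    {"tx": -0.27, "ty": -0.98, "tz": 0, "rx": 0, "ry": 0, "rz": 0, "grip": -1},
    {"tx": -0.27, "ty": -0.98, "tz": 0, "rx": 0, "ry": 0, "rz": 0, "grip": -1},
    {"tx": -0.27, "ty": -0.98, "tz": 0, "rx": 0, "ry": 0, "rz": 0, "grip": -1},
  ],
)

```text
clock: 20.98
tcp_pos: [0.5224, -0.1866, 0.1293]
orientation: [2.896, 1.217, 0.0]
contact_force: [-0.3, 0.1, -0.0]
grip_width: 0.0857
```

```bash
python3 look.py c1 .468 -.381 .1 .06
python3 - <<'E'
from h import *
from scipy.optimize import least_squares
for n in('scene','top'):
    c=np.load(n+'_c1.npz')['c'];t=np.array([.469,-.3815])
    for nm,lo,hi,rad in(('filter',.069,.087,.023),('ring',.046,.062,.030)):
        k=(np.hypot(c[...,0]-t[0],c[...,1]-t[1])<.04)&(c[...,2]>lo)&(c[...,2]<hi);p=c[k]
        s=least_squares(lambda x:np.hypot(p[:,0]-x[0],p[:,1]-x[1])-rad,t,loss='soft_l1',f_scale=.002);print(n,nm,len(p),s.x.round(4))
    k=(np.hypot(c[...,0]-t[0],c[...,1]-t[1])<.04)&(c[...,2]>.087);p=c[k]
    print('top face',cv2.minEnclosingCircle((p[:,:2]*1000).astype(np.float32)) if len(p)>3 else 0)
E
```

```text
20.975 [ 0.5224 -0.1866  0.1293] [-0.31  0.06 -0.01] 0.08573029456453911
scene fingers 74 jaw-axis range -0.0443 0.0591 zmin 0.1389 side [(np.float64(0.0052), np.float64(0.1432), np.int64(10)), (np.float64(-0.0), np.float64(0.1389), np.int64(64))]
scene filter 196 [ 0.4692 -0.3834]
scene ring 222 [ 0.4694 -0.3812]
top face ((470.9413757324219, -383.6094970703125), 24.457712173461914)
top filter 89 [ 0.4694 -0.3797]
top ring 79 [ 0.4688 -0.3782]
top face ((468.32244873046875, -379.05853271484375), 23.3218994140625)
```

View pics/c1.png

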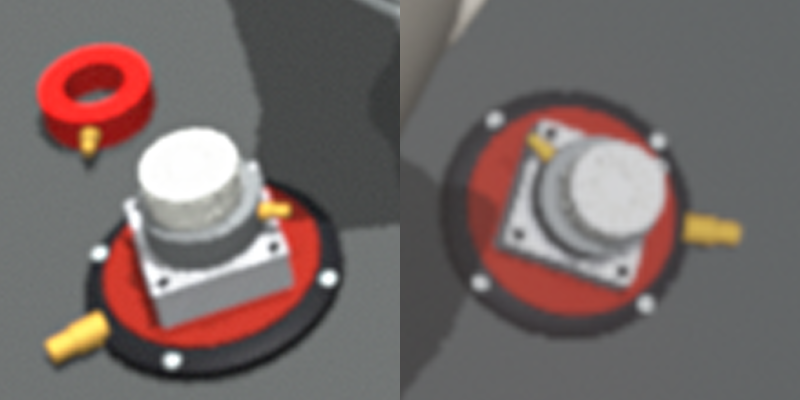

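>>> drive_tool(
  commands=[
    {"tx": -0.27, "ty": -0.98, "tz": 0, "rx": 0, "ry": 0, "rz": 0, "grip": -1},
    {"tx": -0.27, "ty": -0.98, "tz": 0, "rx": 0, "ry": 0, "rz": 0, "grip": -1},
    {"tx": -0.27, "ty": -0.98, "tz": 0, "rx": 0, "ry": 0, "rz": 0, "grip": -1},
    {"tx": -0.27, "ty": -0.98, "tz": 0, "rx": 0, "ry": 0, "rz": 0, "grip": -1},
    {"tx": -0.27, "ty": -0.98, "tz": 0, "rx": 0, "ry": 0, "rz": 0, "grip": -1},
    {"tx": -0.27, "ty": -0.98, "tz": 0, "rx": 0, "ry": 0, "rz": 0, "grip": -1},
    {"tx": -0.27, "ty": -0.98, "tz": 0, "rx": 0, "ry": 0, "rz": 0, "grip": -1},
    {"tx": -0.27, "ty": -0.98, "tz": 0, "rx": 0, "ry": 0, "rz": 0, "grip": -1},
    {"tx": -0.27, "ty": -0.98, "tz": 0, "rx": 0, "ry": 0, "rz": 0, "grip": -1},
    {"tx": -0.27, "ty": -0.98, "tz": 0, "rx": 0, "ry": 0, "rz": 0, "grip": -1},
  ],
)

```text
clock: 22.32
tcp_pos: [0.4692, -0.3811, 0.1291]
orientation: [-2.895, -1.218, -0.001]
contact_force: [0.6, 0.7, 0.8]
grip_width: 0.0852
```

>>> drive_tool(
  commands=[
    {"tx": 0, "ty": 0, "tz": 0, "rx": 0, "ry": 0, "rz": 0, "grip": -1},
    {"tx": 0, "ty": 0, "tz": -1, "rx": 0, "ry": 0, "rz": 0, "grip": -1},
    {"tx": 0, "ty": 0, "tz": -0.9, "rx": 0, "ry": 0, "rz": 0, "grip": -1},
    {"tx": 0, "ty": 0, "tz": -0.6, "rx": 0, "ry": 0, "rz": 0, "grip": -1},
    {"tx": 0, "ty": 0, "tz": -0.5, "rx": 0, "ry": 0, "rz": 0, "grip": -1},
    {"tx": 0, "ty": 0, "tz": 0, "rx": 0, "ry": 0, "rz": 0, "grip": -1},
    {"tx": 0, "ty": 0, "tz": 0, "rx": 0, "ry": 0, "rz": 0, "grip": -1},
  ],
)

```text
clock: 23.2
tcp_pos: [0.469, -0.3816, 0.0697]
orientation: [2.896, 1.216, 0.001]
contact_force: [0.2, 0.2, 0.4]
grip_width: 0.0857
```

```bash
python3 look.py c2 .468 -.381 .1 .08
```

```text
23.2 [ 0.469  -0.3816  0.0697] [0.24 0.18 0.44] 0.08568195478068402
scene fingers 585 jaw-axis range -0.0479 0.0574 zmin 0.0647 side [(np.float64(0.0078), np.float64(0.0648), np.int64(209)), (np.float64(0.0108), np.float64(0.0647), np.int64(376))]
```

View pics/c2.png

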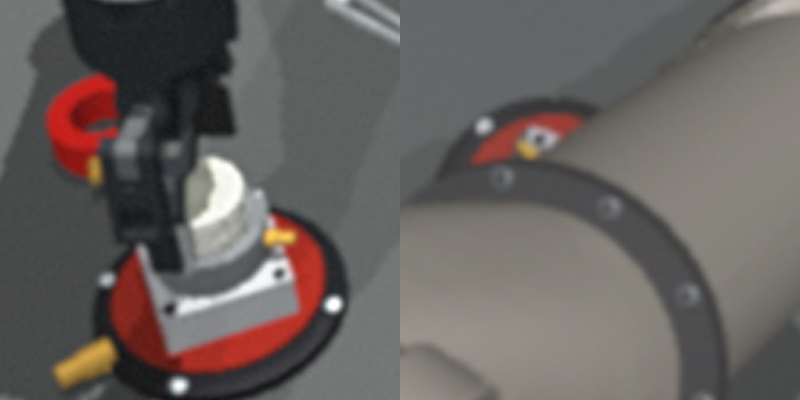

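Run:
```python
from h import *
f=eyes.grab_frame('scene')
Ti=np.linalg.inv(f['T'])
def pr(x):
    q=Ti@[*x,1];return np.array([f['fx']*q[0]/q[2]+f['cx'],f['fy']*q[1]/q[2]+f['cy']])
c=np.array([.469,-.3816]);j=np.array([.714,-.70]);pp=np.array([.70,.714])
im=f['frame'].copy()
im=cv2.resize(im[250:400,80:240],None,fx=5,fy=5,interpolation=cv2.INTER_CUBIC)
for a in(.043,.057):
  for b in(-.011,.011):
    for z in(.078,.10):
      u=(pr([*(c+j*a+pp*b),z])-[80,250])*5
      cv2.circle(im,tuple(int(v) for v in u),4,(0,255,0),-1)
u=(pr([.4695,-.3834,.09])-[80,250])*5;cv2.circle(im,tuple(int(v) for v in u),4,(0,0,255),-1)
cv2.imwrite('pics/c3.png',im[:600,:800])
```

```text
(no output)
```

View pics/c3.png

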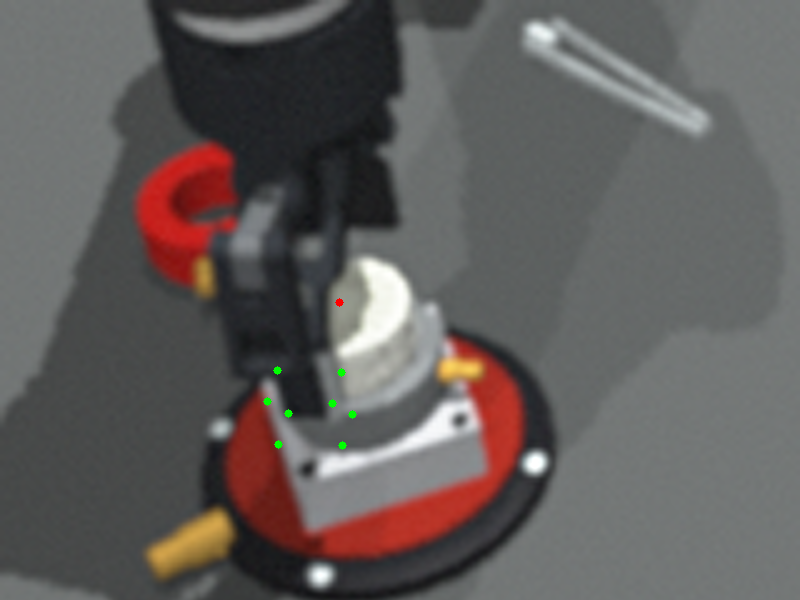

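>>> drive_tool(
  commands=[
    {"tx": 0, "ty": 0, "tz": 0, "rx": 0, "ry": 0, "rz": 0, "grip": 1},
    {"tx": 0, "ty": 0, "tz": 0, "rx": 0, "ry": 0, "rz": 0, "grip": 1},
    {"tx": 0, "ty": 0, "tz": 0, "rx": 0, "ry": 0, "rz": 0, "grip": 1},
    {"tx": 0, "ty": 0, "tz": 0, "rx": 0, "ry": 0, "rz": 0, "grip": 1},
    {"tx": 0, "ty": 0, "tz": 0, "rx": 0, "ry": 0, "rz": 0, "grip": 1},
  ],
  grip_force=25,
)

```text
clock: 23.98
tcp_pos: [0.4689, -0.3813, 0.0696]
orientation: [2.896, 1.217, 0.001]
contact_force: [-0.9, 1.7, 5.4]
grip_width: 0.0451
```

>>> drive_tool(
  commands=[
    {"tx": 0, "ty": 0, "tz": 0.3, "rx": 0, "ry": 0, "rz": 0, "grip": 1},
    {"tx": 0, "ty": 0, "tz": 0.6, "rx": 0, "ry": 0, "rz": 0, "grip": 1},
    {"tx": 0, "ty": 0, "tz": 1, "rx": 0, "ry": 0, "rz": 0, "grip": 1},
    {"tx": 0, "ty": 0, "tz": 1, "rx": 0, "ry": 0, "rz": 0, "grip": 1},
    {"tx": 0, "ty": 0, "tz": 1, "rx": 0, "ry": 0, "rz": 0, "grip": 1},
  ],
)

```text
clock: 24.6
tcp_pos: [0.469, -0.3815, 0.1493]
orientation: [2.896, 1.216, 0.001]
contact_force: [-0.0, 0.8, -1.1]
grip_width: 0.0452
```

```bash
python3 look.py c4 .468 -.381 .12 .08
```

```text
24.6 [ 0.469  -0.3815  0.1493] [-0.    0.76 -1.08] 0.04518103689426323
scene fingers 493 jaw-axis range -0.0292 0.0394 zmin 0.1448 side [(np.float64(0.0073), np.float64(0.1496), np.int64(159)), (np.float64(0.0093), np.float64(0.1448), np.int64(334))]
top fingers 25 jaw-axis range -0.0122 0.0126 zmin 0.1512 side [(np.float64(0.0224), np.float64(0.1512), np.int64(15)), (np.float64(0.0216), np.float64(0.1582), np.int64(10))]
```

View pics/c4.png

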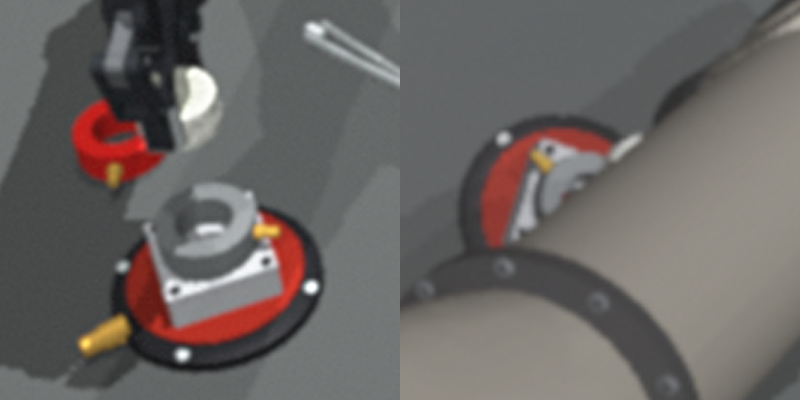

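>>> drive_tool(
  commands=[
    {"tx": 0.2, "ty": 0.97, "tz": 0, "rx": 0, "ry": 0, "rz": 0, "grip": 1},
    {"tx": 0.2, "ty": 0.97, "tz": 0, "rx": 0, "ry": 0, "rz": 0, "grip": 1},
    {"tx": 0.2, "ty": 0.97, "tz": 0, "rx": 0, "ry": 0, "rz": 0, "grip": 1},
    {"tx": 0.2, "ty": 0.97, "tz": 0, "rx": 0, "ry": 0, "rz": 0, "grip": 1},
    {"tx": 0.2, "ty": 0.97, "tz": 0, "rx": 0, "ry": 0, "rz": 0, "grip": 1},
    {"tx": 0.2, "ty": 0.97, "tz": 0, "rx": 0, "ry": 0, "rz": 0, "grip": 1},
    {"tx": 0.2, "ty": 0.97, "tz": 0, "rx": 0, "ry": 0, "rz": 0, "grip": 1},
    {"tx": 0.2, "ty": 0.97, "tz": 0, "rx": 0, "ry": 0, "rz": 0, "grip": 1},
    {"tx": 0.2, "ty": 0.97, "tz": 0, "rx": 0, "ry": 0, "rz": 0, "grip": 1},
    {"tx": 0.2, "ty": 0.97, "tz": 0, "rx": 0, "ry": 0, "rz": 0, "grip": 1},
  ],
)

```text
clock: 25.95
tcp_pos: [0.5086, -0.1864, 0.147]
orientation: [-2.896, -1.217, 0.001]
contact_force: [-0.3, -0.2, 0.0]
grip_width: 0.0448
```

>>> drive_tool(
  commands=[
    {"tx": -0.2, "ty": 0.97, "tz": 0, "rx": 0, "ry": 0, "rz": 0, "grip": 1},
    {"tx": -0.2, "ty": 0.97, "tz": 0, "rx": 0, "ry": 0, "rz": 0, "grip": 1},
    {"tx": -0.2, "ty": 0.97, "tz": 0, "rx": 0, "ry": 0, "rz": 0, "grip": 1},
    {"tx": -0.2, "ty": 0.97, "tz": 0, "rx": 0, "ry": 0, "rz": 0, "grip": 1},
    {"tx": -0.2, "ty": 0.97, "tz": 0, "rx": 0, "ry": 0, "rz": 0, "grip": 1},
    {"tx": -0.2, "ty": 0.97, "tz": 0, "rx": 0, "ry": 0, "rz": 0, "grip": 1},
    {"tx": -0.2, "ty": 0.97, "tz": 0, "rx": 0, "ry": 0, "rz": 0, "grip": 1},
    {"tx": -0.2, "ty": 0.97, "tz": 0, "rx": 0, "ry": 0, "rz": 0, "grip": 1},
    {"tx": -0.2, "ty": 0.97, "tz": 0, "rx": 0, "ry": 0, "rz": 0, "grip": 1},
    {"tx": -0.2, "ty": 0.97, "tz": 0, "rx": 0, "ry": 0, "rz": 0, "grip": 1},
  ],
)

```text
clock: 27.2
tcp_pos: [0.4683, 0.0074, 0.1471]
orientation: [-2.896, -1.217, 0.001]
contact_force: [0.2, -0.6, -1.0]
grip_width: 0.045
```

>>> drive_tool(
  commands=[
    {"tx": 0, "ty": 0, "tz": -1, "rx": 0, "ry": 0, "rz": 0, "grip": 1},
    {"tx": 0, "ty": 0, "tz": -1, "rx": 0, "ry": 0, "rz": 0, "grip": 1},
    {"tx": 0, "ty": 0, "tz": -1, "rx": 0, "ry": 0, "rz": 0, "grip": 1},
    {"tx": 0, "ty": 0, "tz": -0.5, "rx": 0, "ry": 0, "rz": 0, "grip": 1},
    {"tx": 0, "ty": 0, "tz": 0, "rx": 0, "ry": 0, "rz": 0, "grip": 1},
  ],
)

```text
clock: 27.82
tcp_pos: [0.4683, 0.0065, 0.0769]
orientation: [-2.897, -1.216, 0.002]
contact_force: [-0.4, -0.3, 0.1]
grip_width: 0.045
```

```bash
python3 look.py d1 .47 .009 .12 .06
```

```text
27.825 [0.4683 0.0065 0.0769] [-0.39 -0.27  0.09] 0.0450105298137732
scene fingers 253 jaw-axis range -0.0151 0.0397 zmin 0.0719 side [(np.float64(0.001), np.float64(0.0917), np.int64(31)), (np.float64(-0.0004), np.float64(0.0719), np.int64(222))]
```

View pics/d1.png

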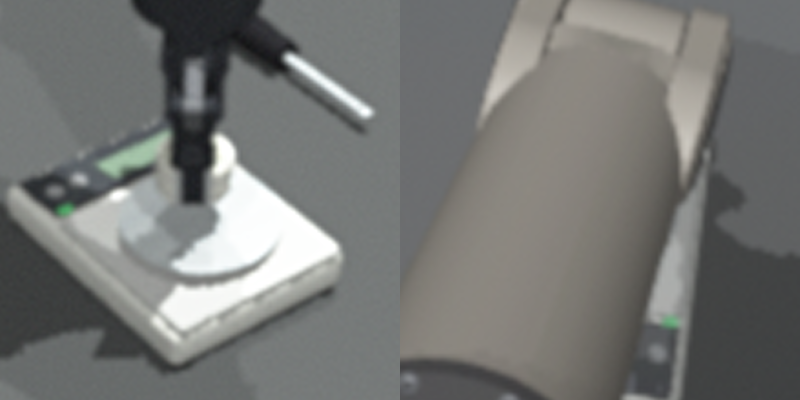

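>>> drive_tool(
  commands=[
    {"tx": 0, "ty": 0.1, "tz": -0.7, "rx": 0, "ry": 0, "rz": 0, "grip": 1},
    {"tx": 0, "ty": 0, "tz": -0.3, "rx": 0, "ry": 0, "rz": 0, "grip": 1},
    {"tx": 0, "ty": 0, "tz": -0.15, "rx": 0, "ry": 0, "rz": 0, "grip": 1},
    {"tx": 0, "ty": 0, "tz": 0, "rx": 0, "ry": 0, "rz": 0, "grip": 1},
    {"tx": 0, "ty": 0, "tz": 0, "rx": 0, "ry": 0, "rz": 0, "grip": 1},
  ],
)

```text
clock: 28.55
tcp_pos: [0.4689, 0.0087, 0.0544]
orientation: [2.896, 1.216, 0.0]
contact_force: [0.1, 0.3, -0.3]
grip_width: 0.0452
```

>>> drive_tool(
  commands=[
    {"tx": 0, "ty": 0, "tz": -0.08, "rx": 0, "ry": 0, "rz": 0, "grip": 1},
    {"tx": 0, "ty": 0, "tz": 0, "rx": 0, "ry": 0, "rz": 0, "grip": 1},
  ],
)

```text
clock: 28.8
tcp_pos: [0.4688, 0.0088, 0.0527]
orientation: [2.896, 1.217, 0.0]
contact_force: [0.3, 0.2, -0.5]
grip_width: 0.0451
```

>>> drive_tool(
  commands=[
    {"tx": 0, "ty": 0, "tz": -0.05, "rx": 0, "ry": 0, "rz": 0, "grip": 1},
    {"tx": 0, "ty": 0, "tz": 0, "rx": 0, "ry": 0, "rz": 0, "grip": 1},
  ],
)

```text
clock: 29.05
tcp_pos: [0.4688, 0.0087, 0.0517]
orientation: [2.896, 1.217, -0.0]
contact_force: [0.2, -0.6, 0.3]
grip_width: 0.0449
```

>>> drive_tool(
  commands=[
    {"tx": 0, "ty": 0, "tz": -0.04, "rx": 0, "ry": 0, "rz": 0, "grip": 1},
    {"tx": 0, "ty": 0, "tz": 0, "rx": 0, "ry": 0, "rz": 0, "grip": 1},
  ],
)

```text
clock: 29.3
tcp_pos: [0.4688, 0.0087, 0.0515]
orientation: [-2.896, -1.216, -0.0]
contact_force: [-4.0, 1.2, 11.5]
grip_width: 0.0452
```

Contact; release and retreat.

>>> drive_tool(
  commands=[
    {"tx": 0, "ty": 0, "tz": 0, "rx": 0, "ry": 0, "rz": 0, "grip": -0.7},
    {"tx": 0, "ty": 0, "tz": 0, "rx": 0, "ry": 0, "rz": 0, "grip": -0.7},
    {"tx": 0, "ty": 0, "tz": 0, "rx": 0, "ry": 0, "rz": 0, "grip": -0.7},
    {"tx": 0, "ty": 0, "tz": 0, "rx": 0, "ry": 0, "rz": 0, "grip": -0.7},
    {"tx": 0, "ty": 0, "tz": 0.6, "rx": 0, "ry": 0, "rz": 0, "grip": -1},
    {"tx": 0, "ty": 0, "tz": 1, "rx": 0, "ry": 0, "rz": 0, "grip": -1},
    {"tx": 0, "ty": 0, "tz": 1, "rx": 0, "ry": 0, "rz": 0, "grip": -1},
    {"tx": 0, "ty": 0, "tz": 1, "rx": 0, "ry": 0, "rz": 0, "grip": -1},
  ],
)

```text
clock: 30.3
tcp_pos: [0.4688, 0.0086, 0.1242]
orientation: [2.897, 1.216, 0.001]
contact_force: [1.3, 0.3, 0.6]
grip_width: 0.085
```

>>> drive_tool(
  commands=[
    {"tx": 0.2, "ty": -0.97, "tz": 0, "rx": 0, "ry": 0, "rz": 0, "grip": -1},
    {"tx": 0.2, "ty": -0.97, "tz": 0, "rx": 0, "ry": 0, "rz": 0, "grip": -1},
    {"tx": 0.2, "ty": -0.97, "tz": 0, "rx": 0, "ry": 0, "rz": 0, "grip": -1},
    {"tx": 0.2, "ty": -0.97, "tz": 0, "rx": 0, "ry": 0, "rz": 0, "grip": -1},
    {"tx": 0.2, "ty": -0.97, "tz": 0, "rx": 0, "ry": 0, "rz": 0, "grip": -1},
    {"tx": 0.2, "ty": -0.97, "tz": 0, "rx": 0, "ry": 0, "rz": 0, "grip": -1},
    {"tx": 0.2, "ty": -0.97, "tz": 0, "rx": 0, "ry": 0, "rz": 0, "grip": -1},
    {"tx": 0.2, "ty": -0.97, "tz": 0, "rx": 0, "ry": 0, "rz": 0, "grip": -1},
    {"tx": 0.2, "ty": -0.97, "tz": 0, "rx": 0, "ry": 0, "rz": 0, "grip": -1},
    {"tx": 0.2, "ty": -0.97, "tz": 0, "rx": 0, "ry": 0, "rz": 0, "grip": -1},
  ],
)

```text
clock: 31.55
tcp_pos: [0.5089, -0.186, 0.1237]
orientation: [2.896, 1.216, 0.0]
contact_force: [0.4, -0.8, -0.5]
grip_width: 0.0856
```

```bash
python3 look.py e0 .47 .009 .12 .06;python3 look.py e1 .469 -.381 .1 .05
python3 - <<'E'
from h import *
from scipy.optimize import least_squares
for n in('scene','top'):
    z=np.load(n+'_e1.npz');c=z['c'];I=z['img'].astype(float);t=np.array([.469,-.3815])
    k=(np.hypot(c[...,0]-t[0],c[...,1]-t[1])<.04)&(c[...,2]>.046)&(c[...,2]<.063);p=c[k]
    s=least_squares(lambda x:np.hypot(p[:,0]-x[0],p[:,1]-x[1])-.03,t,loss='soft_l1',f_scale=.002);print(n,len(p),s.x.round(4))
    k=(np.hypot(c[...,0]-t[0],c[...,1]-t[1])<.05)&(c[...,2]>.064)&(c[...,2]<.07);print('top',cv2.minEnclosingCircle((c[k][:,:2]*1000).astype(np.float32)))
    d=np.hypot(c[...,0]-s.x[0],c[...,1]-s.x[1])
    k=(d>.033)&(d<.046)&(c[...,2]>.047)&(c[...,2]<.065)&(I[...,2]-I[...,0]>50);q=c[k].mean(0);v=q[:2]-s.x;print('nip',k.sum(),q.round(4),np.degrees(np.arctan2(v[1],v[0])))
    for tt,b in(('filter',(.47,.009)),):
        k=(np.hypot(c[...,0]-b[0],c[...,1]-b[1])<.07)&(c[...,2]>.066)&(c[...,2]<.08);print('filter',cv2.minEnclosingCircle((c[k][:,:2]*1000).astype(np.float32)),c[k][:,2].mean())
        k=(np.hypot(c[...,0]-b[0],c[...,1]-b[1])<.07)&(c[...,2]>.043)&(c[...,2]<.054);print('pan',cv2.minEnclosingCircle((c[k][:,:2]*1000).astype(np.float32)))
E
```

```text
31.55 [ 0.5089 -0.186   0.1237] [ 0.41 -0.81 -0.46] 0.08563729680859052
scene fingers 87 jaw-axis range -0.0456 0.0588 zmin 0.1348 side [(np.float64(0.0048), np.float64(0.1371), np.int64(20)), (np.float64(0.0002), np.float64(0.1348), np.int64(67))]
31.65 [ 0.5089 -0.1876  0.1239] [-0.39  0.16 -0.74] 0.08523955712508144
scene fingers 91 jaw-axis range -0.0493 0.0584 zmin 0.1366 side [(np.float64(0.0059), np.float64(0.1366), np.int64(21)), (np.float64(0.0002), np.float64(0.1372), np.int64(70))]
scene 371 [ 0.4719 -0.3812]
top ((470.3808898925781, -382.408935546875), 30.53873062133789)
nip 20 [ 0.4978 -0.3539  0.0564] 46.602650135292215
filter ((469.76959228515625, 6.022952079772949), 24.405424118041992) 0.07105265806881146
pan ((470.76190185546875, 6.262771129608154), 51.50167465209961)
top 157 [ 0.4659 -0.3744]
top ((468.6788024902344, -376.3955383300781), 30.237165451049805)
nip 13 [ 0.4956 -0.3497  0.0588] 39.86844665615933
filter ((466.90728759765625, 11.473550796508789), 23.238435745239258) 0.07275607891170006
pan ((464.0181579589844, 18.796152114868164), 59.55845260620117)
```

View pics/e0.png

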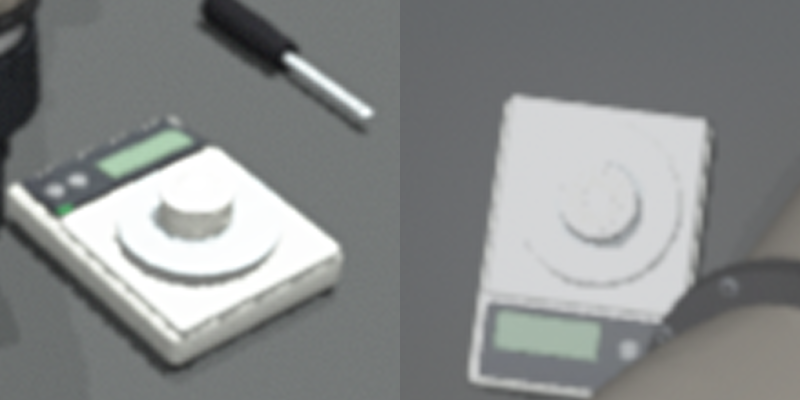

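View pics/e1.png

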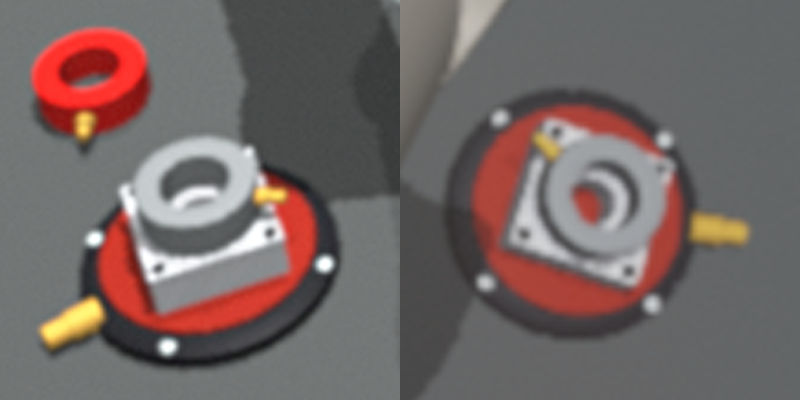

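>>> drive_tool(
  commands=[
    {"tx": -0.2, "ty": -0.96, "tz": 0, "rx": 0, "ry": 0, "rz": 0, "grip": -1},
    {"tx": -0.2, "ty": -0.96, "tz": 0, "rx": 0, "ry": 0, "rz": 0, "grip": -1},
    {"tx": -0.2, "ty": -0.96, "tz": 0, "rx": 0, "ry": 0, "rz": 0, "grip": -1},
    {"tx": -0.2, "ty": -0.96, "tz": 0, "rx": 0, "ry": 0, "rz": 0, "grip": -1},
    {"tx": -0.2, "ty": -0.96, "tz": 0, "rx": 0, "ry": 0, "rz": 0, "grip": -1},
    {"tx": -0.2, "ty": -0.96, "tz": 0, "rx": 0, "ry": 0, "rz": 0, "grip": -1},
    {"tx": -0.2, "ty": -0.96, "tz": 0, "rx": 0, "ry": 0, "rz": 0, "grip": -1},
    {"tx": -0.2, "ty": -0.96, "tz": 0, "rx": 0, "ry": 0, "rz": 0, "grip": -1},
    {"tx": -0.2, "ty": -0.96, "tz": 0, "rx": 0, "ry": 0, "rz": 0, "grip": -1},
    {"tx": -0.2, "ty": -0.96, "tz": 0, "rx": 0, "ry": 0, "rz": 0, "grip": -1},
  ],
)

```text
clock: 33.0
tcp_pos: [0.4689, -0.3774, 0.123]
orientation: [-2.895, -1.218, -0.0]
contact_force: [1.3, -0.3, 0.1]
grip_width: 0.0855
```

>>> drive_tool(
  commands=[
    {"tx": 0, "ty": 0, "tz": 0, "rx": 0, "ry": 0, "rz": 0, "grip": -1},
    {"tx": 0, "ty": 0, "tz": -1, "rx": 0, "ry": 0, "rz": 0, "grip": -1},
    {"tx": 0, "ty": 0, "tz": -1, "rx": 0, "ry": 0, "rz": 0, "grip": -1},
    {"tx": 0, "ty": 0, "tz": -0.9, "rx": 0, "ry": 0, "rz": 0, "grip": -1},
    {"tx": 0, "ty": 0, "tz": -0.6, "rx": 0, "ry": 0, "rz": 0, "grip": -1},
    {"tx": 0, "ty": 0, "tz": -0.3, "rx": 0, "ry": 0, "rz": 0, "grip": -1},
    {"tx": 0, "ty": 0, "tz": 0, "rx": 0, "ry": 0, "rz": 0, "grip": -1},
    {"tx": 0, "ty": 0, "tz": 0, "rx": 0, "ry": 0, "rz": 0, "grip": -1},
  ],
)

```text
clock: 34.0
tcp_pos: [0.4691, -0.3777, 0.0474]
orientation: [2.896, 1.216, 0.001]
contact_force: [-1.1, -0.1, -0.4]
grip_width: 0.0856
```

```bash
python3 look.py e2 .468 -.381 .1 .06
```

```text
34.0 [ 0.4691 -0.3777  0.0474] [-1.05 -0.08 -0.4 ] 0.08559176083939428
scene fingers 669 jaw-axis range -0.0485 0.0577 zmin 0.0425 side [(np.float64(0.0049), np.float64(0.0426), np.int64(261)), (np.float64(0.0141), np.float64(0.0425), np.int64(408))]
```

View pics/e2.png

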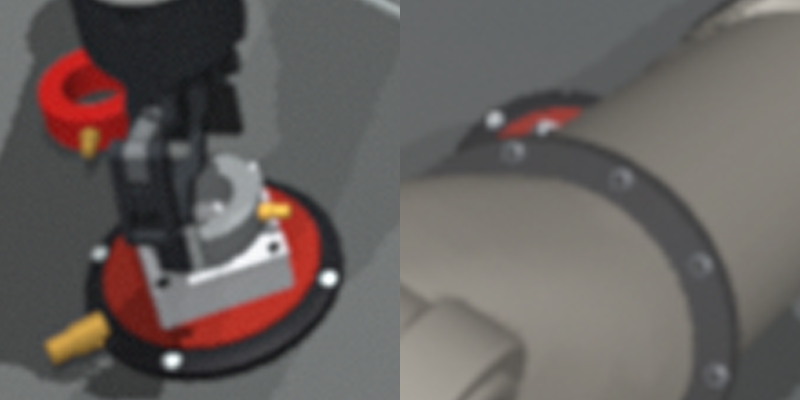

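>>> drive_tool(
  commands=[
    {"tx": 0, "ty": -0.1, "tz": 0, "rx": 0, "ry": 0, "rz": 0, "grip": -1},
    {"tx": 0, "ty": 0, "tz": 0, "rx": 0, "ry": 0, "rz": 0, "grip": 1},
    {"tx": 0, "ty": 0, "tz": 0, "rx": 0, "ry": 0, "rz": 0, "grip": 1},
    {"tx": 0, "ty": 0, "tz": 0, "rx": 0, "ry": 0, "rz": 0, "grip": 1},
    {"tx": 0, "ty": 0, "tz": 0, "rx": 0, "ry": 0, "rz": 0, "grip": 1},
    {"tx": 0, "ty": 0, "tz": 0, "rx": 0, "ry": 0, "rz": 0, "grip": 1},
  ],
  grip_force=35,
)

```text
clock: 34.85
tcp_pos: [0.4689, -0.3796, 0.0477]
orientation: [2.896, 1.216, 0.001]
contact_force: [-1.8, 1.0, 6.6]
grip_width: 0.0594
```

>>> drive_tool(
  commands=[
    {"tx": 0, "ty": 0, "tz": 0.3, "rx": 0, "ry": 0, "rz": 0, "grip": 1},
    {"tx": 0, "ty": 0, "tz": 0.6, "rx": 0, "ry": 0, "rz": 0, "grip": 1},
    {"tx": 0, "ty": 0, "tz": 1, "rx": 0, "ry": 0, "rz": 0, "grip": 1},
    {"tx": 0, "ty": 0, "tz": 1, "rx": 0, "ry": 0, "rz": 0, "grip": 1},
    {"tx": 0, "ty": 0, "tz": 1, "rx": 0, "ry": 0, "rz": 0, "grip": 1},
    {"tx": 0, "ty": 0, "tz": 1, "rx": 0, "ry": 0, "rz": 0, "grip": 1},
  ],
)

```text
clock: 35.6
tcp_pos: [0.4689, -0.3793, 0.1467]
orientation: [2.896, 1.217, 0.001]
contact_force: [0.1, 0.2, -1.4]
grip_width: 0.0588
```

```bash
python3 look.py e3 .468 -.381 .12 .08
python3 - <<'E'
from h import *
from scipy.optimize import least_squares
c=np.load('scene_e3.npz')['c'];t=status.get_obs()['tcp_pos']
for lo,hi in((t[2]-.003,t[2]+.006),(t[2]+.006,t[2]+.014)):
    k=(np.hypot(c[...,0]-t[0],c[...,1]-t[1])<.042)&(c[...,2]>lo)&(c[...,2]<hi);p=c[k];d=(p[:,:2]-t[:2])@np.array([.7,.714]);print(len(p),d.min(),d.max())
E
```

```text
35.6 [ 0.4689 -0.3793  0.1467] [ 0.09  0.17 -1.36] 0.058771627681478665
scene fingers 718 jaw-axis range -0.0366 0.0458 zmin 0.1417 side [(np.float64(0.0072), np.float64(0.1417), np.int64(276)), (np.float64(0.0132), np.float64(0.1418), np.int64(442))]
top fingers 118 jaw-axis range -0.0224 0.0179 zmin 0.1423 side [(np.float64(0.0282), np.float64(0.1423), np.int64(80)), (np.float64(0.0244), np.float64(0.155), np.int64(38))]
124 -0.027456411507879024 0.041602965417835834
175 -0.023772339582961037 0.04184478923277238
```

View pics/e3.png

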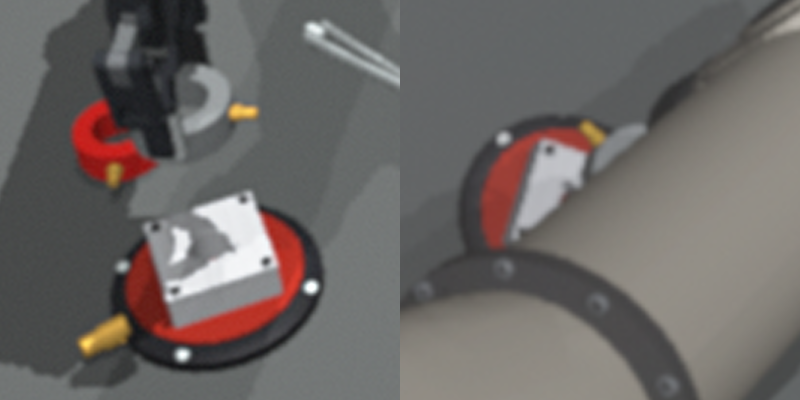

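>>> drive_tool(
  commands=[
    {"tx": 0.92, "ty": 0.95, "tz": 0, "rx": 0, "ry": 0, "rz": 0, "grip": 1},
    {"tx": 0.92, "ty": 0.95, "tz": 0, "rx": 0, "ry": 0, "rz": 0, "grip": 1},
    {"tx": 0.92, "ty": 0.95, "tz": 0, "rx": 0, "ry": 0, "rz": 0, "grip": 1},
    {"tx": 0.92, "ty": 0.95, "tz": 0, "rx": 0, "ry": 0, "rz": 0, "grip": 1},
    {"tx": 0.92, "ty": 0.95, "tz": 0, "rx": 0, "ry": 0, "rz": 0, "grip": 1},
    {"tx": 0.92, "ty": 0.95, "tz": 0, "rx": 0, "ry": 0, "rz": 0, "grip": 1},
    {"tx": 0.92, "ty": 0.95, "tz": 0, "rx": 0, "ry": 0, "rz": 0, "grip": 1},
    {"tx": 0.92, "ty": 0.95, "tz": 0, "rx": 0, "ry": 0, "rz": 0, "grip": 1},
    {"tx": 0.92, "ty": 0.95, "tz": 0, "rx": 0, "ry": 0, "rz": 0, "grip": 1},
    {"tx": 0.92, "ty": 0.95, "tz": 0, "rx": 0, "ry": 0, "rz": 0, "grip": 1},
  ],
)

```text
clock: 36.95
tcp_pos: [0.6538, -0.1881, 0.1448]
orientation: [-2.896, -1.217, 0.0]
contact_force: [0.7, -0.1, -1.2]
grip_width: 0.0588
```

>>> drive_tool(
  commands=[
    {"tx": 0, "ty": 0, "tz": -1, "rx": 0, "ry": 0, "rz": 0, "grip": 1},
    {"tx": 0, "ty": 0, "tz": -1, "rx": 0, "ry": 0, "rz": 0, "grip": 1},
    {"tx": 0, "ty": 0, "tz": -1, "rx": 0, "ry": 0, "rz": 0, "grip": 1},
    {"tx": 0, "ty": 0, "tz": -0.5, "rx": 0, "ry": 0, "rz": 0, "grip": 1},
    {"tx": 0, "ty": 0, "tz": 0, "rx": 0, "ry": 0, "rz": 0, "grip": 1},
    {"tx": 0, "ty": 0, "tz": 0, "rx": 0, "ry": 0, "rz": 0, "grip": 1},
  ],
)

```text
clock: 37.7
tcp_pos: [0.6531, -0.1898, 0.0756]
orientation: [2.896, 1.216, 0.001]
contact_force: [0.2, 0.4, -0.4]
grip_width: 0.0594
```

```bash
python3 look.py f1 .6525 -.19 .1 .05;python3 - <<'E'
from h import *
for n in('scene','top'):
    c=np.load(n+'_f1.npz')['c'];t=status.get_obs()['tcp_pos']
    k=(np.hypot(c[...,0]-t[0],c[...,1]-t[1])<.042)&(c[...,2]>t[2]-.005)&(c[...,2]<t[2]+.02);p=c[k];d=(p[:,:2]-t[:2])@np.array([.7,.714]);print(len(p),d.min(),d.max())
    k=(np.hypot(c[...,0]-t[0],c[...,1]-t[1])<.06)&(c[...,2]>.003)&(c[...,2]<.012);p=c[k];print('base',len(p),p.min(0),p.max(0))
E
```

```text
37.7 [ 0.6531 -0.1898  0.0756] [ 0.24  0.41 -0.44] 0.05940286877470917
scene fingers 550 jaw-axis range -0.0318 0.0457 zmin 0.0706 side [(np.float64(0.0038), np.float64(0.0756), np.int64(130)), (np.float64(0.0022), np.float64(0.0706), np.int64(420))]
477 -0.03171061585681613 0.04052527733802943
base 1097 [ 0.603601   -0.2402707   0.00303757] [ 0.70912013 -0.13588712  0.01199188]Traceback (most recent call last):
  File "<stdin>", line 4, in <module>
    return umr_minimum(a, axis, None, out, keepdims, initial, where)
ValueError: zero-size array to reduction operation minimum which has no identity
```

View pics/f1.png

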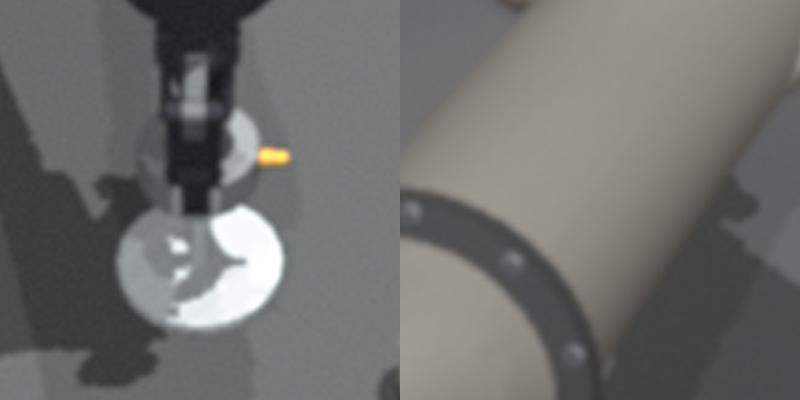

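>>> drive_tool(
  commands=[
    {"tx": 0, "ty": 0, "tz": -0.5, "rx": 0, "ry": 0, "rz": 0, "grip": 1},
    {"tx": 0, "ty": 0, "tz": -0.5, "rx": 0, "ry": 0, "rz": 0, "grip": 1},
    {"tx": 0, "ty": 0, "tz": -0.4, "rx": 0, "ry": 0, "rz": 0, "grip": 1},
    {"tx": 0, "ty": 0, "tz": -0.2, "rx": 0, "ry": 0, "rz": 0, "grip": 1},
  ],
)

```text
clock: 38.3
tcp_pos: [0.6523, -0.1891, 0.0419]
orientation: [-2.896, -1.216, 0.002]
contact_force: [0.1, -0.0, -0.4]
grip_width: 0.059
```

```bash
python3 look.py f2 .6525 -.19 .08 .04
```

```text
38.3 [ 0.6523 -0.1891  0.0419] [ 0.09 -0.   -0.4 ] 0.059021137812582676
scene fingers 520 jaw-axis range -0.0308 0.0464 zmin 0.0369 side [(np.float64(0.0031), np.float64(0.0372), np.int64(131)), (np.float64(0.0021), np.float64(0.0369), np.int64(389))]
```

View pics/f2.png

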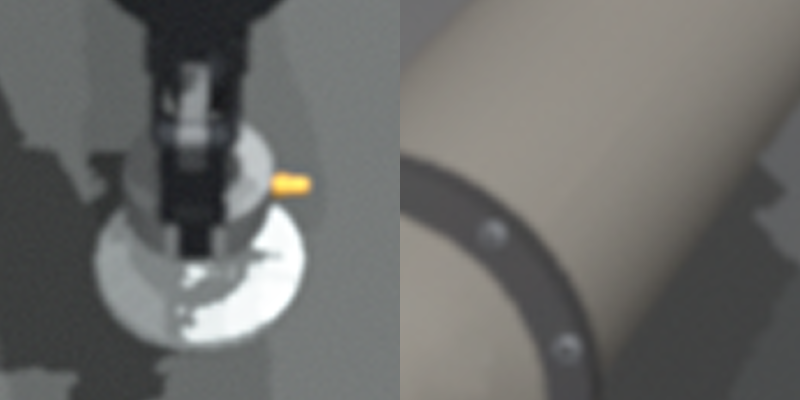

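Ring is around the post with no contact force; continue down (≈28 mm).

>>> drive_tool(
  commands=[
    {"tx": 0, "ty": 0, "tz": -0.5, "rx": 0, "ry": 0, "rz": 0, "grip": 1},
    {"tx": 0, "ty": 0, "tz": -0.4, "rx": 0, "ry": 0, "rz": 0, "grip": 1},
    {"tx": 0, "ty": 0, "tz": -0.2, "rx": 0, "ry": 0, "rz": 0, "grip": 1},
    {"tx": 0, "ty": 0, "tz": -0.1, "rx": 0, "ry": 0, "rz": 0, "grip": 1},
    {"tx": 0, "ty": 0, "tz": 0, "rx": 0, "ry": 0, "rz": 0, "grip": 1},
  ],
)

```text
clock: 39.02
tcp_pos: [0.6528, -0.1893, 0.0189]
orientation: [2.896, 1.217, -0.0]
contact_force: [-0.3, 0.3, -0.5]
grip_width: 0.0588
```

>>> drive_tool(
  commands=[
    {"tx": 0, "ty": 0, "tz": -0.1, "rx": 0, "ry": 0, "rz": 0, "grip": 1},
    {"tx": 0, "ty": 0, "tz": 0, "rx": 0, "ry": 0, "rz": 0, "grip": 1},
  ],
)

```text
clock: 39.28
tcp_pos: [0.6528, -0.1892, 0.0169]
orientation: [-2.896, -1.217, -0.0]
contact_force: [-0.2, 0.6, -0.5]
grip_width: 0.0593
```

>>> drive_tool(
  commands=[
    {"tx": 0, "ty": 0, "tz": -0.1, "rx": 0, "ry": 0, "rz": 0, "grip": 1},
    {"tx": 0, "ty": 0, "tz": 0, "rx": 0, "ry": 0, "rz": 0, "grip": 1},
  ],
)

```text
clock: 39.52
tcp_pos: [0.6527, -0.1892, 0.0148]
orientation: [-2.896, -1.217, 0.0]
contact_force: [-0.3, -0.2, -0.1]
grip_width: 0.0593
```

>>> drive_tool(
  commands=[
    {"tx": 0, "ty": 0, "tz": -0.05, "rx": 0, "ry": 0, "rz": 0, "grip": 1},
    {"tx": 0, "ty": 0, "tz": 0, "rx": 0, "ry": 0, "rz": 0, "grip": 1},
  ],
)

```text
clock: 39.78
tcp_pos: [0.6528, -0.1893, 0.0139]
orientation: [2.896, 1.217, -0.0]
contact_force: [0.1, 0.0, -1.0]
grip_width: 0.0591
```

>>> drive_tool(
  commands=[
    {"tx": 0, "ty": 0, "tz": -0.04, "rx": 0, "ry": 0, "rz": 0, "grip": 1},
    {"tx": 0, "ty": 0, "tz": 0, "rx": 0, "ry": 0, "rz": 0, "grip": 1},
  ],
)

```text
clock: 40.02
tcp_pos: [0.6528, -0.1893, 0.0137]
orientation: [-2.896, -1.217, -0.0]
contact_force: [-1.9, 1.6, 4.6]
grip_width: 0.0589
```

>>> drive_tool(
  commands=[
    {"tx": 0, "ty": 0, "tz": 0, "rx": 0, "ry": 0, "rz": 0, "grip": -1},
    {"tx": 0, "ty": 0, "tz": 0, "rx": 0, "ry": 0, "rz": 0, "grip": -1},
    {"tx": 0, "ty": 0, "tz": 0, "rx": 0, "ry": 0, "rz": 0, "grip": -1},
    {"tx": 0, "ty": 0, "tz": 0, "rx": 0, "ry": 0, "rz": 0, "grip": -1},
    {"tx": 0, "ty": 0, "tz": 0.6, "rx": 0, "ry": 0, "rz": 0, "grip": -1},
    {"tx": 0, "ty": 0, "tz": 1, "rx": 0, "ry": 0, "rz": 0, "grip": -1},
    {"tx": 0, "ty": 0, "tz": 1, "rx": 0, "ry": 0, "rz": 0, "grip": -1},
    {"tx": 0, "ty": 0, "tz": 1, "rx": 0, "ry": 0, "rz": 0, "grip": -1},
    {"tx": 0, "ty": 0, "tz": 1, "rx": 0, "ry": 0, "rz": 0, "grip": -1},
  ],
)

```text
clock: 41.15
tcp_pos: [0.653, -0.1893, 0.107]
orientation: [2.896, 1.216, 0.001]
contact_force: [0.2, 0.2, -0.0]
grip_width: 0.0857
```

```bash
python3 look.py g0 .6525 -.19 .1 .03;python3 look.py g1 .47 -.38 .1 .03
python3 - <<'E'
from h import *
for n in('scene','top'):
    z=np.load(n+'_g1.npz');c=z['c'];t=np.array([.469,-.381])
    k=(np.hypot(c[...,0]-t[0],c[...,1]-t[1])<.06)&(c[...,2]>.038)&(c[...,2]<.047);p=c[k]
    if len(p)>9: print(n,len(p),cv2.minAreaRect((p[:,:2]*1000).astype(np.float32)))
    for b,lo,hi in(((.6525,-.19),.028,.036),):
        k=(np.hypot(c[...,0]-b[0],c[...,1]-b[1])<.05)&(c[...,2]>lo)&(c[...,2]<hi);p=c[k]
        if len(p)>5: print('ring',cv2.minEnclosingCircle((p[:,:2]*1000).astype(np.float32)),p[:,2].mean())
E
```

```text
41.15 [ 0.653  -0.1893  0.107 ] [ 0.24  0.2  -0.03] 0.08574609835557183
scene fingers 68 jaw-axis range -0.042 0.0589 zmin 0.1169 side [(np.float64(0.0085), np.float64(0.1258), np.int64(1)), (np.float64(-0.0003), np.float64(0.1169), np.int64(67))]
41.25 [ 0.6544 -0.19    0.1083] [-0.46 -1.17  0.06] 0.08543833561762562
scene fingers 65 jaw-axis range -0.0409 0.0597 zmin 0.1204 side [(np.float64(0.008), np.float64(0.1283), np.int64(1)), (np.float64(-0.0015), np.float64(0.1204), np.int64(64))]
scene 934 ((470.12701416015625, -382.2082824707031), (65.96876525878906, 70.93069458007812), 71.8109359741211)
ring ((651.947998046875, -190.77627563476562), 31.29372215270996) 0.03127096531821614
top 633 ((467.72235107421875, -377.7020263671875), (67.06725311279297, 67.5509033203125), 72.0577392578125)
```

View pics/g0.png

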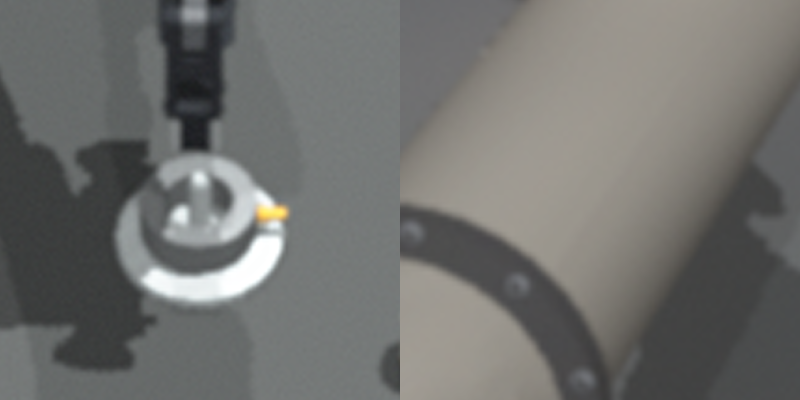

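View pics/g1.png

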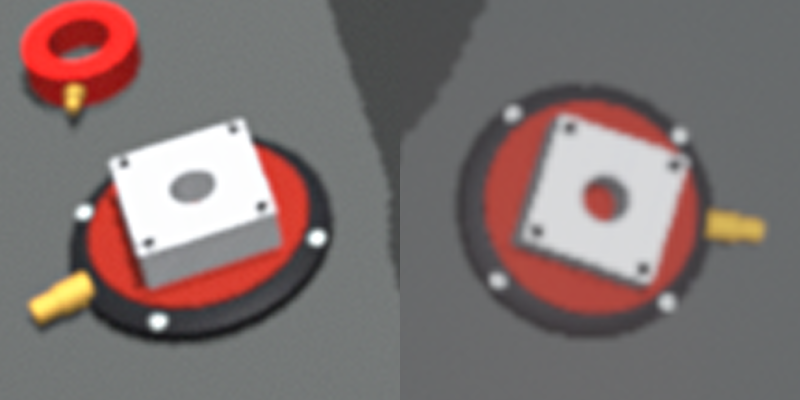

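>>> drive_tool(
  commands=[
    {"tx": -0.92, "ty": -0.95, "tz": 0, "rx": 0, "ry": 0, "rz": 0.82, "grip": -1},
    {"tx": -0.92, "ty": -0.95, "tz": 0, "rx": 0, "ry": 0, "rz": 0.82, "grip": -1},
    {"tx": -0.92, "ty": -0.95, "tz": 0, "rx": 0, "ry": 0, "rz": 0.82, "grip": -1},
    {"tx": -0.92, "ty": -0.95, "tz": 0, "rx": 0, "ry": 0, "rz": 0.82, "grip": -1},
    {"tx": -0.92, "ty": -0.95, "tz": 0, "rx": 0, "ry": 0, "rz": 0, "grip": -1},
    {"tx": -0.92, "ty": -0.95, "tz": 0, "rx": 0, "ry": 0, "rz": 0, "grip": -1},
    {"tx": -0.92, "ty": -0.95, "tz": 0, "rx": 0, "ry": 0, "rz": 0, "grip": -1},
    {"tx": -0.92, "ty": -0.95, "tz": 0, "rx": 0, "ry": 0, "rz": 0, "grip": -1},
    {"tx": -0.92, "ty": -0.95, "tz": 0, "rx": 0, "ry": 0, "rz": 0, "grip": -1},
    {"tx": -0.92, "ty": -0.95, "tz": 0, "rx": 0, "ry": 0, "rz": 0, "grip": -1},
  ],
)

```text
clock: 42.6
tcp_pos: [0.4676, -0.3793, 0.104]
orientation: [-2.543, -1.842, 0.001]
contact_force: [0.3, -0.2, -0.4]
grip_width: 0.0853
```

>>> drive_tool(
  commands=[
    {"tx": 0, "ty": 0, "tz": 0, "rx": 0, "ry": 0, "rz": 0, "grip": -1},
    {"tx": 0, "ty": 0, "tz": -1, "rx": 0, "ry": 0, "rz": 0, "grip": -1},
    {"tx": 0, "ty": 0, "tz": -1, "rx": 0, "ry": 0, "rz": 0, "grip": -1},
    {"tx": 0, "ty": 0, "tz": 0, "rx": 0, "ry": 0, "rz": 0, "grip": -1},
    {"tx": 0, "ty": 0, "tz": 0, "rx": 0, "ry": 0, "rz": 0, "grip": -1},
  ],
)

```text
clock: 43.22
tcp_pos: [0.4689, -0.379, 0.0647]
orientation: [-2.544, -1.843, 0.001]
contact_force: [-0.5, -0.9, 0.4]
grip_width: 0.0852
```

```bash
python3 look.py g2 .468 -.381 .1 .06
```

```text
43.225 [ 0.4689 -0.379   0.0647] [-0.49 -0.93  0.44] 0.08522971761868593
scene fingers 66 jaw-axis range -0.0349 0.0546 zmin 0.0756 side [(np.float64(-0.0258), np.float64(0.0818), np.int64(3)), (np.float64(0.0214), np.float64(0.0756), np.int64(63))]look.py:17: RuntimeWarning: Mean of empty slice.
  a=(p[:,:2]-t[:2])@np.array([.714,-.70]);print(n,'fingers',len(p),'jaw-axis range',a.min().round(4),a.max().round(4),'zmin',p[:,2].min().round(4), 'side',[(((p[m,:2]-t[:2])@np.array([.70,.714])).mean().round(4),p[m,2].min().round(4),m.sum()) for m in(a<0,a>0)])
  ret = ret.dtype.type(ret / rcount)
Traceback (most recent call last):
  File "look.py", line 17, in <module>
    a=(p[:,:2]-t[:2])@np.array([.714,-.70]);print(n,'fingers',len(p),'jaw-axis range',a.min().round(4),a.max().round(4),'zmin',p[:,2].min().round(4), 'side',[(((p[m,:2]-t[:2])@np.array([.70,.714])).mean().round(4),p[m,2].min().round(4),m.sum()) for m in(a<0,a>0)])
                                                                                                                                                                                                                      ~~~~~~~~~~^^
ValueError: zero-size array to reduction operation minimum which has no identity
```

```bash
sed -i 's/if len(p)>5:/if 0:/' look.py; python3 look.py g2 .468 -.381 .1 .06
```

```text
43.325 [ 0.4692 -0.3795  0.0655] [ 0.11 -0.69 -0.  ] 0.08531847101917726
```

View pics/g2.png

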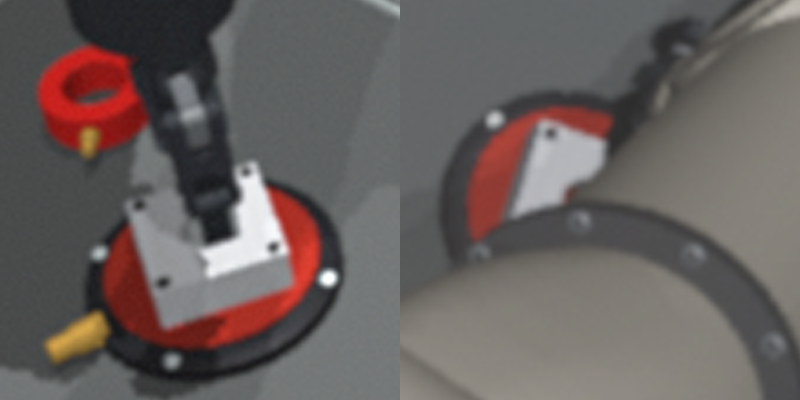

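>>> drive_tool(
  commands=[
    {"tx": 0, "ty": 0, "tz": -0.9, "rx": 0, "ry": 0, "rz": 0, "grip": -1},
    {"tx": 0, "ty": 0, "tz": -0.4, "rx": 0, "ry": 0, "rz": 0, "grip": -1},
    {"tx": 0, "ty": 0, "tz": -0.3, "rx": 0, "ry": 0, "rz": 0, "grip": -1},
    {"tx": 0, "ty": 0, "tz": -0.2, "rx": 0, "ry": 0, "rz": 0, "grip": -1},
    {"tx": 0, "ty": 0, "tz": 0, "rx": 0, "ry": 0, "rz": 0, "grip": -1},
  ],
)

```text
clock: 44.05
tcp_pos: [0.4686, -0.3793, 0.0288]
orientation: [-2.544, -1.842, 0.0]
contact_force: [-0.4, -0.1, 0.6]
grip_width: 0.0853
```

>>> drive_tool(
  commands=[
    {"tx": 0, "ty": 0, "tz": -0.3, "rx": 0, "ry": 0, "rz": 0, "grip": -1},
    {"tx": 0, "ty": 0, "tz": -0.2, "rx": 0, "ry": 0, "rz": 0, "grip": -1},
    {"tx": 0, "ty": 0, "tz": 0, "rx": 0, "ry": 0, "rz": 0, "grip": -1},
  ],
)

```text
clock: 44.42
tcp_pos: [0.4686, -0.3791, 0.0187]
orientation: [-2.544, -1.842, 0.0]
contact_force: [0.4, -0.8, -0.3]
grip_width: 0.0852
```

Close and lift.

>>> drive_tool(
  commands=[
    {"tx": 0, "ty": 0, "tz": 0, "rx": 0, "ry": 0, "rz": 0, "grip": 1},
    {"tx": 0, "ty": 0, "tz": 0, "rx": 0, "ry": 0, "rz": 0, "grip": 1},
    {"tx": 0, "ty": 0, "tz": 0, "rx": 0, "ry": 0, "rz": 0, "grip": 1},
    {"tx": 0, "ty": 0, "tz": 0, "rx": 0, "ry": 0, "rz": 0, "grip": 1},
    {"tx": 0, "ty": 0, "tz": 0, "rx": 0, "ry": 0, "rz": 0, "grip": 1},
  ],
  grip_force=50,
)

```text
clock: 45.05
tcp_pos: [0.4691, -0.3796, 0.0196]
orientation: [2.544, 1.842, 0.001]
contact_force: [-0.7, 0.2, 5.4]
grip_width: 0.0649
```

>>> drive_tool(
  commands=[
    {"tx": 0, "ty": 0, "tz": 0.3, "rx": 0, "ry": 0, "rz": 0, "grip": 1},
    {"tx": 0, "ty": 0, "tz": 0.6, "rx": 0, "ry": 0, "rz": 0, "grip": 1},
    {"tx": 0, "ty": 0, "tz": 1, "rx": 0, "ry": 0, "rz": 0, "grip": 1},
    {"tx": 0, "ty": 0, "tz": 1, "rx": 0, "ry": 0, "rz": 0, "grip": 1},
    {"tx": 0, "ty": 0, "tz": 1, "rx": 0, "ry": 0, "rz": 0, "grip": 1},
    {"tx": 0, "ty": 0, "tz": 1, "rx": 0, "ry": 0, "rz": 0, "grip": 1},
    {"tx": 0, "ty": 0, "tz": 1, "rx": 0, "ry": 0, "rz": 0, "grip": 1},
  ],
)

```text
clock: 45.92
tcp_pos: [0.4688, -0.3793, 0.1387]
orientation: [2.544, 1.842, 0.0]
contact_force: [0.5, 0.3, -1.7]
grip_width: 0.0647
```

```bash
python3 look.py g3 .468 -.381 .12 .06;python3 look.py g4 .448 .393 .1 .0
```

```text
45.925 [ 0.4688 -0.3793  0.1387] [ 0.51  0.27 -1.69] 0.06471106261236628
46.025 [ 0.47   -0.3804  0.1399] [-0.86  0.31 -1.42] 0.06484124983793078
```

View pics/g3.png

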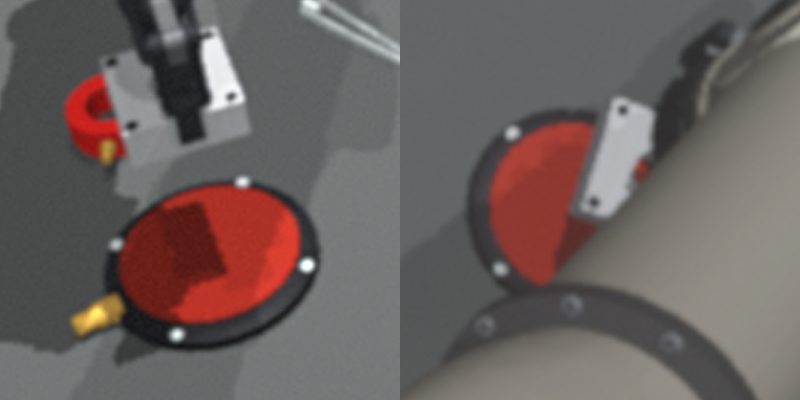

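View pics/g4.png

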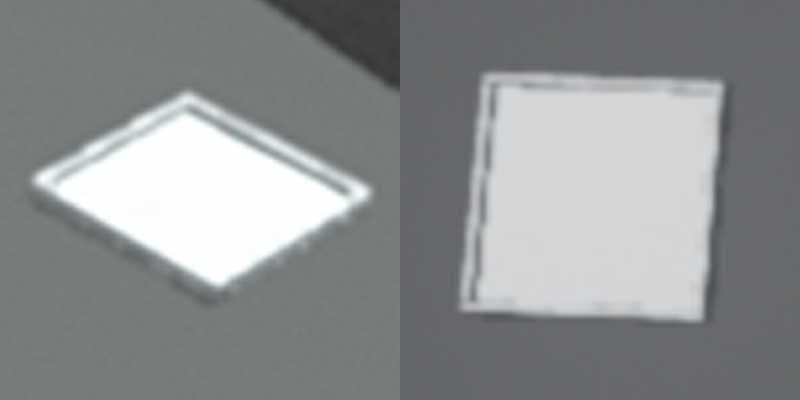

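>>> drive_tool(
  commands=[
    {"tx": 0.15, "ty": 0.97, "tz": 0, "rx": 0, "ry": 0, "rz": 0, "grip": 1},
    {"tx": 0.15, "ty": 0.97, "tz": 0, "rx": 0, "ry": 0, "rz": 0, "grip": 1},
    {"tx": 0.15, "ty": 0.97, "tz": 0, "rx": 0, "ry": 0, "rz": 0, "grip": 1},
    {"tx": 0.15, "ty": 0.97, "tz": 0, "rx": 0, "ry": 0, "rz": 0, "grip": 1},
    {"tx": 0.15, "ty": 0.97, "tz": 0, "rx": 0, "ry": 0, "rz": 0, "grip": 1},
    {"tx": 0.15, "ty": 0.97, "tz": 0, "rx": 0, "ry": 0, "rz": 0, "grip": 1},
    {"tx": 0.15, "ty": 0.97, "tz": 0, "rx": 0, "ry": 0, "rz": 0, "grip": 1},
    {"tx": 0.15, "ty": 0.97, "tz": 0, "rx": 0, "ry": 0, "rz": 0, "grip": 1},
    {"tx": 0.15, "ty": 0.97, "tz": 0, "rx": 0, "ry": 0, "rz": 0, "grip": 1},
    {"tx": 0.15, "ty": 0.97, "tz": 0, "rx": 0, "ry": 0, "rz": 0, "grip": 1},
  ],
)

```text
clock: 47.38
tcp_pos: [0.4989, -0.184, 0.1372]
orientation: [2.544, 1.842, 0.0]
contact_force: [0.4, 0.1, -2.4]
grip_width: 0.0651
```

>>> drive_tool(
  commands=[
    {"tx": 0.15, "ty": 0.97, "tz": 0, "rx": 0, "ry": 0, "rz": 0, "grip": 1},
    {"tx": 0.15, "ty": 0.97, "tz": 0, "rx": 0, "ry": 0, "rz": 0, "grip": 1},
    {"tx": 0.15, "ty": 0.97, "tz": 0, "rx": 0, "ry": 0, "rz": 0, "grip": 1},
    {"tx": 0.15, "ty": 0.97, "tz": 0, "rx": 0, "ry": 0, "rz": 0, "grip": 1},
    {"tx": 0.15, "ty": 0.97, "tz": 0, "rx": 0, "ry": 0, "rz": 0, "grip": 1},
    {"tx": 0.15, "ty": 0.97, "tz": 0, "rx": 0, "ry": 0, "rz": 0, "grip": 1},
    {"tx": 0.15, "ty": 0.97, "tz": 0, "rx": 0, "ry": 0, "rz": 0, "grip": 1},
    {"tx": 0.15, "ty": 0.97, "tz": 0, "rx": 0, "ry": 0, "rz": 0, "grip": 1},
    {"tx": 0.15, "ty": 0.97, "tz": 0, "rx": 0, "ry": 0, "rz": 0, "grip": 1},
    {"tx": 0.15, "ty": 0.97, "tz": 0, "rx": 0, "ry": 0, "rz": 0, "grip": 1},
  ],
)

```text
clock: 48.62
tcp_pos: [0.5288, 0.01, 0.1372]
orientation: [2.545, 1.842, 0.0]
contact_force: [-0.3, 0.3, -2.3]
grip_width: 0.0646
```

>>> drive_tool(
  commands=[
    {"tx": -0.2, "ty": 0.97, "tz": 0, "rx": 0, "ry": 0, "rz": 0, "grip": 1},
    {"tx": -0.2, "ty": 0.97, "tz": 0, "rx": 0, "ry": 0, "rz": 0, "grip": 1},
    {"tx": -0.2, "ty": 0.97, "tz": 0, "rx": 0, "ry": 0, "rz": 0, "grip": 1},
    {"tx": -0.2, "ty": 0.97, "tz": 0, "rx": 0, "ry": 0, "rz": 0, "grip": 1},
    {"tx": -0.2, "ty": 0.97, "tz": 0, "rx": 0, "ry": 0, "rz": 0, "grip": 1},
    {"tx": -0.2, "ty": 0.97, "tz": 0, "rx": 0, "ry": 0, "rz": 0, "grip": 1},
    {"tx": -0.2, "ty": 0.97, "tz": 0, "rx": 0, "ry": 0, "rz": 0, "grip": 1},
    {"tx": -0.2, "ty": 0.97, "tz": 0, "rx": 0, "ry": 0, "rz": 0, "grip": 1},
    {"tx": -0.2, "ty": 0.97, "tz": 0, "rx": 0, "ry": 0, "rz": 0, "grip": 1},
    {"tx": -0.2, "ty": 0.97, "tz": 0, "rx": 0, "ry": 0, "rz": 0, "grip": 1},
  ],
)

```text
clock: 49.88
tcp_pos: [0.4884, 0.204, 0.1372]
orientation: [2.545, 1.842, 0.0]
contact_force: [0.5, 0.0, -1.3]
grip_width: 0.0649
```

>>> drive_tool(
  commands=[
    {"tx": -0.2, "ty": 0.97, "tz": 0, "rx": 0, "ry": 0, "rz": -0.4, "grip": 1},
    {"tx": -0.2, "ty": 0.97, "tz": 0, "rx": 0, "ry": 0, "rz": -0.4, "grip": 1},
    {"tx": -0.2, "ty": 0.97, "tz": 0, "rx": 0, "ry": 0, "rz": -0.4, "grip": 1},
    {"tx": -0.2, "ty": 0.97, "tz": 0, "rx": 0, "ry": 0, "rz": -0.4, "grip": 1},
    {"tx": -0.2, "ty": 0.97, "tz": 0, "rx": 0, "ry": 0, "rz": -0.4, "grip": 1},
    {"tx": -0.2, "ty": 0.97, "tz": 0, "rx": 0, "ry": 0, "rz": -0.4, "grip": 1},
    {"tx": -0.2, "ty": 0.97, "tz": 0, "rx": 0, "ry": 0, "rz": -0.4, "grip": 1},
    {"tx": -0.2, "ty": 0.97, "tz": 0, "rx": 0, "ry": 0, "rz": -0.4, "grip": 1},
    {"tx": -0.2, "ty": 0.97, "tz": 0, "rx": 0, "ry": 0, "rz": 0, "grip": 1},
    {"tx": -0.2, "ty": 0.97, "tz": 0, "rx": 0, "ry": 0, "rz": 0, "grip": 1},
  ],
)

```text
clock: 51.12
tcp_pos: [0.4483, 0.398, 0.1371]
orientation: [2.889, 1.235, 0.0]
contact_force: [-0.1, -0.6, -2.9]
grip_width: 0.0649
```

>>> drive_tool(
  commands=[
    {"tx": 0, "ty": 0, "tz": -1, "rx": 0, "ry": 0, "rz": 0, "grip": 1},
    {"tx": 0, "ty": 0, "tz": -1, "rx": 0, "ry": 0, "rz": 0, "grip": 1},
    {"tx": 0, "ty": 0, "tz": -1, "rx": 0, "ry": 0, "rz": 0, "grip": 1},
    {"tx": 0, "ty": 0, "tz": -1, "rx": 0, "ry": 0, "rz": 0, "grip": 1},
    {"tx": 0, "ty": 0, "tz": -0.7, "rx": 0, "ry": 0, "rz": 0, "grip": 1},
    {"tx": 0, "ty": 0, "tz": 0, "rx": 0, "ry": 0, "rz": 0, "grip": 1},
  ],
)

```text
clock: 51.88
tcp_pos: [0.4482, 0.396, 0.0418]
orientation: [2.889, 1.232, -0.003]
contact_force: [0.3, -0.2, -2.4]
grip_width: 0.0648
```

```bash
python3 look.py h1 .448 .393 .1 .02
```

```text
51.875 [0.4482 0.396  0.0418] [ 0.32 -0.21 -2.37] 0.06484001428275397
```

View pics/h1.png

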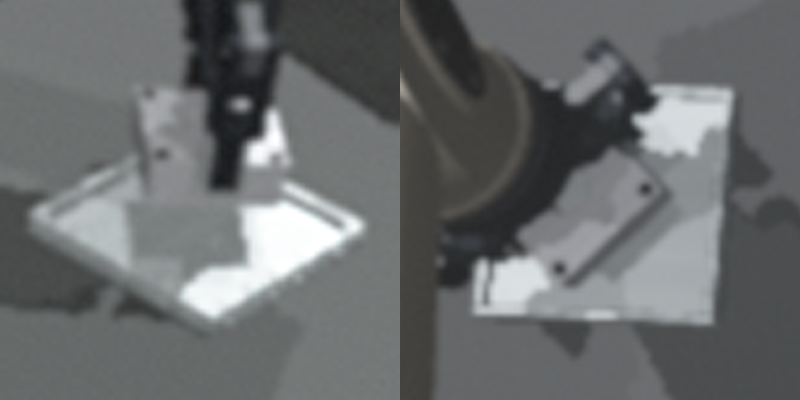

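>>> drive_tool(
  commands=[
    {"tx": -0.1, "ty": -0.25, "tz": 0, "rx": 0, "ry": 0, "rz": 0, "grip": 1},
    {"tx": 0, "ty": 0, "tz": -0.6, "rx": 0, "ry": 0, "rz": 0, "grip": 1},
    {"tx": 0, "ty": 0, "tz": -0.5, "rx": 0, "ry": 0, "rz": 0, "grip": 1},
    {"tx": 0, "ty": 0, "tz": -0.3, "rx": 0, "ry": 0, "rz": 0, "grip": 1},
    {"tx": 0, "ty": 0, "tz": 0, "rx": 0, "ry": 0, "rz": 0, "grip": 1},
    {"tx": 0, "ty": 0, "tz": 0, "rx": 0, "ry": 0, "rz": 0, "grip": 1},
  ],
)

```text
clock: 52.72
tcp_pos: [0.447, 0.3918, 0.0152]
orientation: [-2.89, -1.233, -0.0]
contact_force: [-0.2, 0.3, -2.3]
grip_width: 0.0647
```

```bash
python3 look.py h2 .448 .393 .1 .02
```

```text
52.725 [0.447  0.3918 0.0152] [-0.23  0.25 -2.34] 0.06471264554806594
```

View pics/h2.png

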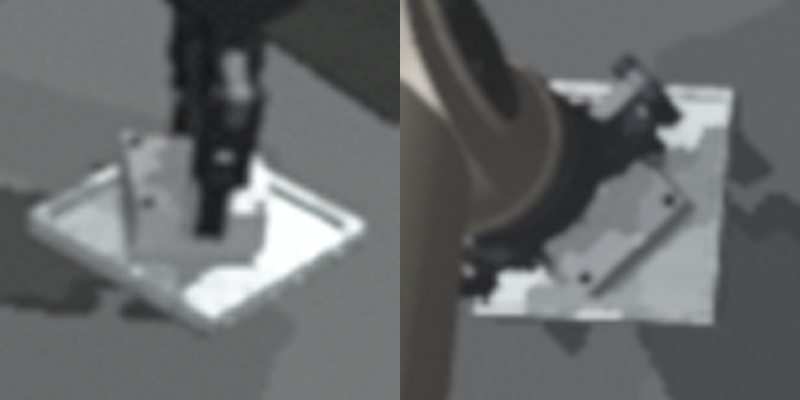

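>>> drive_tool(
  commands=[
    {"tx": 0, "ty": 0, "tz": -0.2, "rx": 0, "ry": 0, "rz": 0, "grip": 1},
    {"tx": 0, "ty": 0, "tz": -0.1, "rx": 0, "ry": 0, "rz": 0, "grip": 1},
    {"tx": 0, "ty": 0, "tz": 0, "rx": 0, "ry": 0, "rz": 0, "grip": 1},
  ],
)

```text
clock: 53.2
tcp_pos: [0.4466, 0.3916, 0.0089]
orientation: [2.889, 1.233, -0.001]
contact_force: [0.1, -0.9, -2.1]
grip_width: 0.0648
```

>>> drive_tool(
  commands=[
    {"tx": 0, "ty": 0, "tz": -0.05, "rx": 0, "ry": 0, "rz": 0, "grip": 1},
    {"tx": 0, "ty": 0, "tz": 0, "rx": 0, "ry": 0, "rz": 0, "grip": 1},
  ],
)

```text
clock: 53.45
tcp_pos: [0.4468, 0.3917, 0.0081]
orientation: [2.89, 1.233, 0.0]
contact_force: [0.2, 0.4, -2.4]
grip_width: 0.0647
```

>>> drive_tool(
  commands=[
    {"tx": 0, "ty": 0, "tz": -0.05, "rx": 0, "ry": 0, "rz": 0, "grip": 1},
    {"tx": 0, "ty": 0, "tz": 0, "rx": 0, "ry": 0, "rz": 0, "grip": 1},
  ],
)

```text
clock: 53.7
tcp_pos: [0.4469, 0.3918, 0.0077]
orientation: [-2.889, -1.233, -0.0]
contact_force: [-1.9, -0.9, 3.9]
grip_width: 0.0648
```

Contact (bottom on the tray floor); release and lift.

>>> drive_tool(
  commands=[
    {"tx": 0, "ty": 0, "tz": 0, "rx": 0, "ry": 0, "rz": 0, "grip": -0.9},
    {"tx": 0, "ty": 0, "tz": 0, "rx": 0, "ry": 0, "rz": 0, "grip": -0.9},
    {"tx": 0, "ty": 0, "tz": 0, "rx": 0, "ry": 0, "rz": 0, "grip": -0.9},
    {"tx": 0, "ty": 0, "tz": 0, "rx": 0, "ry": 0, "rz": 0, "grip": -0.9},
    {"tx": 0, "ty": 0, "tz": 0.3, "rx": 0, "ry": 0, "rz": 0, "grip": -0.9},
    {"tx": 0, "ty": 0, "tz": 1, "rx": 0, "ry": 0, "rz": 0, "grip": -1},
    {"tx": 0, "ty": 0, "tz": 1, "rx": 0, "ry": 0, "rz": 0, "grip": -1},
    {"tx": 0, "ty": 0, "tz": 1, "rx": 0, "ry": 0, "rz": 0, "grip": -1},
    {"tx": 0, "ty": 0, "tz": 1, "rx": 0, "ry": 0, "rz": 0, "grip": -1},
    {"tx": 0, "ty": 0, "tz": 1, "rx": 0, "ry": 0, "rz": 0, "grip": -1},
  ],
)

```text
clock: 54.95
tcp_pos: [0.4468, 0.3918, 0.1148]
orientation: [-2.889, -1.233, -0.001]
contact_force: [-0.1, -0.5, 0.1]
grip_width: 0.0852
```

>>> drive_tool(
  commands=[
    {"tx": -0.4, "ty": 1, "tz": 1, "rx": 0, "ry": 0, "rz": 0, "grip": -1},
    {"tx": -0.4, "ty": 1, "tz": 1, "rx": 0, "ry": 0, "rz": 0, "grip": -1},
    {"tx": -0.4, "ty": 1, "tz": 1, "rx": 0, "ry": 0, "rz": 0, "grip": -1},
    {"tx": -0.4, "ty": 1, "tz": 0, "rx": 0, "ry": 0, "rz": 0, "grip": -1},
    {"tx": -0.4, "ty": 1, "tz": 0, "rx": 0, "ry": 0, "rz": 0, "grip": -1},
    {"tx": -0.4, "ty": 1, "tz": 0, "rx": 0, "ry": 0, "rz": 0, "grip": -1},
    {"tx": -0.4, "ty": 1, "tz": 0, "rx": 0, "ry": 0, "rz": 0, "grip": -1},
    {"tx": -0.4, "ty": 1, "tz": 0, "rx": 0, "ry": 0, "rz": 0, "grip": -1},
    {"tx": 0, "ty": 0, "tz": 0, "rx": 0, "ry": 0, "rz": 0, "grip": -1},
  ],
)

```text
clock: 56.08
tcp_pos: [0.3811, 0.5539, 0.1726]
orientation: [-2.887, -1.238, 0.001]
contact_force: [0.1, -0.6, -0.3]
grip_width: 0.0853
```

```bash
python3 look.py i1 .448 .393 .1 .02
python3 - <<'E'
from h import *
for n in('scene','top'):
    z=np.load(n+'_i1.npz');c=z['c'];cv2.imwrite(f'pics/i_{n}.png',z['img'])
    for nm,b,lo,hi,R in(('cap flange',(.631,.208),.0085,.016,.024),('filter top',(.469,.009),.066,.08,.05),('ring top',(.6525,-.19),.028,.036,.05),('adapter top',(.448,.392),.026,.036,.06),('tray rim',(.448,.392),.008,.016,.09),('jar',(.69,.016),.06,.08,.05)):
        k=(np.hypot(c[...,0]-b[0],c[...,1]-b[1])<R)&(c[...,2]>lo)&(c[...,2]<hi);p=c[k]
        if len(p)>5:
            A=np.c_[p[:,:2],np.ones(len(p))];s=np.linalg.lstsq(A,p[:,2],rcond=None)[0]
            a,rr=cv2.minEnclosingCircle((p[:,:2]*1000).astype(np.float32));print(n,nm,len(p),np.round(a,1),round(rr,1),'z',p[:,2].mean().round(4),'tilt',np.hypot(*s[:2]).round(3))
E
```

```text
56.075 [0.3811 0.5539 0.1726] [ 0.06 -0.57 -0.31] 0.08532433926679399
scene cap flange 97 [632.6 203.8] 19.7 z 0.0114 tilt 0.015
scene filter top 249 [467.3   5.3] 26.0 z 0.0711 tilt 0.023
scene ring top 449 [ 652.8 -191.5] 30.7 z 0.0312 tilt 0.009
scene adapter top 340 [447.  390.9] 47.9 z 0.0291 tilt 0.004
scene tray rim 292 [449.4 390.7] 82.8 z 0.011 tilt 0.008
scene jar 365 [692.   14.8] 25.8 z 0.0674 tilt 0.06
top cap flange 103 [628.7 207.9] 21.5 z 0.0123 tilt 0.01
top filter top 303 [467.   11.5] 23.0 z 0.0727 tilt 0.017
top ring top 269 [ 650.5 -185. ] 30.8 z 0.0318 tilt 0.014
top adapter top 691 [443.9 393.8] 46.1 z 0.0309 tilt 0.007
top tray rim 545 [447.5 389.6] 84.4 z 0.0113 tilt 0.004
top jar 301 [688.9  17.7] 23.8 z 0.069 tilt 0.036
```

View pics/i_scene.png

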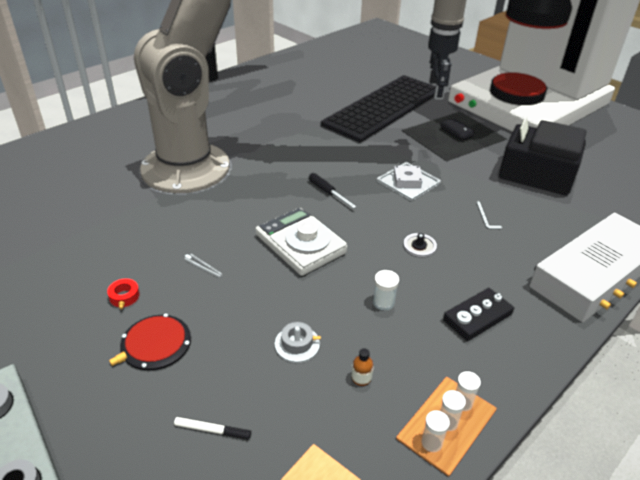

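View pics/i1.png

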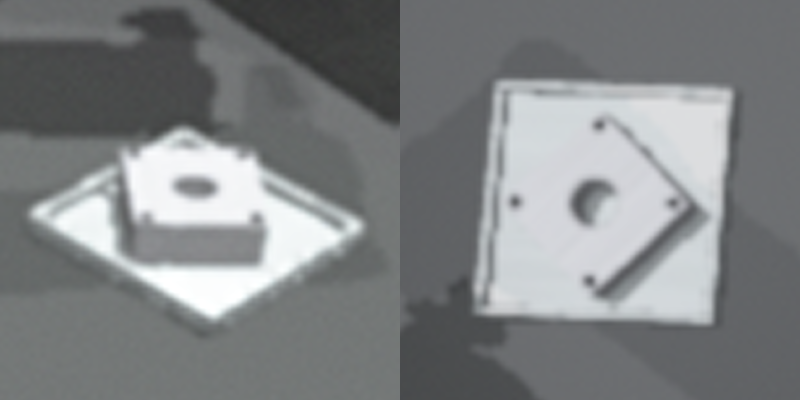

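View pics/i_top.png

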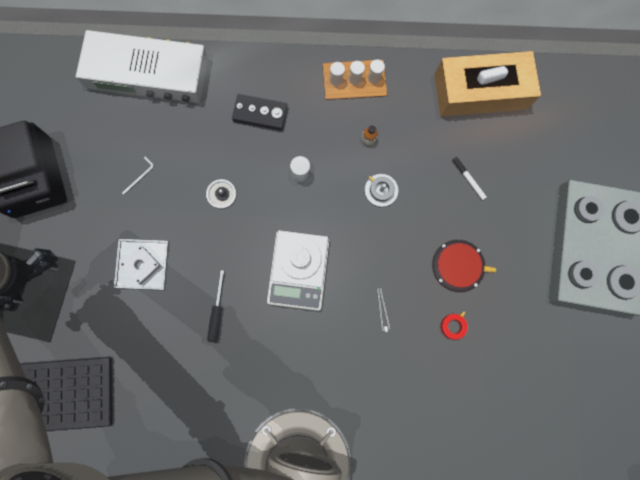

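All four parts are in place, the jar stands, and the arm is clear.

```bash
python3 -c "
from bench import workorder;print(workorder.hand_in())"
```

```text
the job is handed in; nothing more can be done
None
```

The column is apart and every part is in its own place, and I handed the job in at about 56 s. I moved the cap to the dish, the filter to the balance pan, the ring over the stand post and the adapter into the tray, in that order. Each part was lowered until the wrist sensor felt contact before I let go.

The last pictures, taken with the arm clear, showed:
- **Cap:** in the dish, about 3 mm off centre, estimated right after placing; in the final fits the cap flange came out within about 6 mm of my dish estimate.
- **Filter:** near the centre of the pan, wholly on it.
- **Ring:** around the post, flat on the stand base.
- **Adapter:** flat in the tray, within about 6 mm of the centre, turned about 45° to the tray sides.
- **Upright:** all four upright within 0.025 rad by the depth fit.
- **Jar and red ring:** the jar is standing and the red look-alike was not touched.

The two cameras disagreed with each other by 3–6 mm throughout, so I worked from their average. That is well inside the allowed distances. No check failed, and the hand-in gives no verdict.

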